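# Load the indexing carousel with oiled keys, using tongs

## Robot

A 6-joint arm with a two-finger parallel gripper is mounted at the origin on the work surface. World frame = base frame: x ahead of the robot, y to its left, z up, the work surface at z = 0. Lengths are in m, angles in degrees, forces in N, time in s.
With the tool pointing down it reaches from about 0.375 to 0.9 m from the base axis. Payload 3.1 kg.
Tool frame: the origin (TCP) lies at the very end of the fingers, on their centre line; the grasp point (between the pads) lies 19 mm behind it; z points along the fingers, y is the line along which they close (so a half turn about z gives the same grasp; the last joint's range is limited). The gripper opens to 87 mm and grips with 3 to 60 N. Pads are 19 mm wide; open, the fingers measure 117 mm over their backs; the gripper's body (75 mm by 190 mm) begins 51 mm behind the grasp point.
Start: joints at [-10.227, 30.224, 82.088, -0, 67.689, -10.227], TCP at [0.625, 0, 0.223] pointing down, gripper open.
Joint ranges: [-176.69, 176.69], [-43.24, 126.21], [12.49, 139.97], [-82, 262], [0, 151.66], [-163.58, 163.58]. Speed limits (degrees/s): [159.86, 159.86, 180, 180, 180, 180].

## Interface

Orientations are given as a 3x3 rotation matrix whose columns are the frame's x, y, z axes.
In Python, from rig import readout, viewer, ticket gives the robot as it stands.
- The arm moves only by the tool send_rows, never from a script. Its argument "moves" is a list of rows, each a list of 6 numbers: the shift along the tool's x, y, z in units of 250 mm (1.0 is 250 mm), then the turn, a rotation vector about the tool's x, y, z in units of 90 degrees (1.0 is 90 degrees). A call has 1 to 12 rows; each row is the pose to reach, as a shift and turn from the pose commanded when the call began, along the tool's axes at that moment; what a row does not reach only later rows make up. A row lasts 1/10 s, in which the tool goes at most 50 mm and 8.59 degrees, less where a joint would pass 70% of its speed; a pose out of reach is approached as far as the arm can. A call with a number of a shift or a turn outside -1 to 1 is refused whole. A call with a gripper value outside its range is refused whole. "grip" is the opening, from 0 (shut) to 1 (fully open), set as the call begins (left out, the last holds). The fingers move at their own pace and stop on an object; the grip force is fixed at half the most. Time passes only in rows, so rows that repeat a pose let the fingers close. It gives the time, the measured TCP pose, the force, the opening and the grip force at its end, in the units of the state.
- readout.read_state(): the state, without advancing time (a new reading comes with each control period).
- viewer.capture(name): name is "scene" or "side" or "wrist"; returns (picture, depth): 400x640x3 uint8, red, green, blue; 400x640 float32, m along the optical axis (not along the pixel's ray), 0 where there is no reading.
- viewer.camera_info(name): a dict with "fx", "fy", "cx", "cy" (pixels), "distortion" ([k1, k2, p1, p2, k3] as OpenCV has them; the pictures are not rectified), "R" (3x3) and "t" (3): a world point X has camera coordinates R X + t; the wrist camera has in their place "tool_from_camera" (4x4, takes a point from camera to tool coordinates, whose origin is the TCP and whose axes are the flange's). Camera axes: x right, y down, z forward; pixel columns grow to the right and rows downward; lengths in m; the calibration is good to about 2 mm. A picture is of the moment at which its call begins: read the wrist's pose just before it. camera_info takes no time and is no camera call.
- ticket.hand_in(): hands the job in; it is judged then, once.
The state is a dict: "time_s": time; "joint_positions": joint angles; "qvel": joint speeds; "tau": joint torques, N m; "position": TCP position; "tcp_rot": TCP orientation; "force": force on the tool from outside, world axes, zero at the start; "moment": the same for the moment, N m; "opening": opening from 0.0 (shut) to 1.0 (fully open); "grasp_force": force on a finger pad.
Only numpy, scipy, OpenCV 4.12 (cv2) and the standard library are available. Lean on these libraries where they do the work, as an engineer would, in place of code of your own. Each camera call takes 0.05 s, during which the arm holds its last target. There are 200 camera calls.

## Task

Swing the carousel by its red handle from the green mark right round to the yellow mark, until it clicks home, and there, with the tongs from the blue stand, lay every oiled brass T-head key that is on the bench flat into a white outline of its own, T head towards the rim; the gripper's fingers must not touch the keys. Then put the tongs back upright in their stand and swing the carousel back home to the green mark, with the keys still lying in their outlines. Leave everything else on the bench alone.

Things in the scene. Friction and masses are not known exactly. Their poses are not given: they have to be found in the camera images.
- carousel (a joint): Angle of the carousel disc about its upright axis (rad), growing counterclockwise seen from above: 0 with the red handle at the green mark, 2.094 (120 degrees) with the handle at the yellow mark; stops at both ends. The marks are tabs on the fixed base's rim. An over-centre spring snaps the disc home to the nearer end; passing the middle takes about 4 N at the handle. Starts near 0.
- carousel_center (a point): Centre of the top face of the round carousel disc (dark steel, radius 145 mm, top face 45 mm above the bench), on its axis. A round hub of radius 24 mm stands 15 mm above the disc here. The fixed grey base has radius 168 mm, 17 mm high at its rim.
- handle_top (a point): Centre of the top of the red upright handle post on the disc: round, 22 mm in diameter, 55 mm tall above the disc (its top 100 mm above the bench), 118 mm from the carousel's axis. Turns with the disc.
- tongs: Sprung tongs standing upright. Origin: midway between the jaw tips, at their lower end; z up along the tongs, y across the two blades (they close along y). Steel blades 5 mm thick, 117 mm tall; at rest 50 mm over the outer faces, 40 mm between the inner faces; squeezed they close evenly and parallel to 1 mm between. The jaws (lowest 57 mm) are 16 mm wide in x. 120 g.
- tongs_grip (a point): Where to hold the tongs: on their axis, 95 mm above the tips, between red pads outside the blades, which are flat and 24 mm wide from 57 to 117 mm up. A black block 13 mm wide sits between them 91 to 115 mm up. Their springs push out with 7 N at 40 mm over the blades and 15 N on a key: a light squeeze (to 40 mm over the blades) carries the tongs open, a full squeeze grips a key.
- tongs_stand: Blue open-topped box fixed to the bench, in which the tongs stand. Origin: centre of its underside; floor 6 mm thick; inside 38 mm (x) by 64 mm (y), walls 6 mm thick, rim 60 mm above the bench. The tongs stand in it with their y along the stand's y.
- key1: Oiled brass T-head key lying flat: 80 mm long (x), 20 mm high; shank 18 mm wide, from x = -40 to 26 mm; T head 34 mm wide, from x = 26 to 40 mm. Origin: middle of its length, on the underside; x points to the head. Balances 4 mm from the origin towards the head. Mass about 120 g. May be absent.
- key2: Oiled brass T-head key lying flat: 80 mm long (x), 20 mm high; shank 18 mm wide, from x = -40 to 26 mm; T head 34 mm wide, from x = 26 to 40 mm. Origin: middle of its length, on the underside; x points to the head. Balances 4 mm from the origin towards the head. Mass about 120 g. May be absent.
- key3: Oiled brass T-head key lying flat: 80 mm long (x), 20 mm high; shank 18 mm wide, from x = -40 to 26 mm; T head 34 mm wide, from x = 26 to 40 mm. Origin: middle of its length, on the underside; x points to the head. Balances 4 mm from the origin towards the head. Mass about 120 g. May be absent.
- key4: Oiled brass T-head key lying flat: 80 mm long (x), 20 mm high; shank 18 mm wide, from x = -40 to 26 mm; T head 34 mm wide, from x = 26 to 40 mm. Origin: middle of its length, on the underside; x points to the head. Balances 4 mm from the origin towards the head. Mass about 120 g. May be absent.
- key5: Oiled brass T-head key lying flat: 80 mm long (x), 20 mm high; shank 18 mm wide, from x = -40 to 26 mm; T head 34 mm wide, from x = 26 to 40 mm. Origin: middle of its length, on the underside; x points to the head. Balances 4 mm from the origin towards the head. Mass about 120 g. May be absent.
- slot1: White T-shaped outline painted flat on the carousel disc, for one key. Origin: where a key's origin belongs, 95 mm from the carousel's axis, on the disc's face; x points straight out to the rim, where the head belongs. The five outlines fan out 40 degrees apart across the disc from the handle; turns with the disc.
- slot2: White T-shaped outline painted flat on the carousel disc, for one key. Origin: where a key's origin belongs, 95 mm from the carousel's axis, on the disc's face; x points straight out to the rim, where the head belongs. The five outlines fan out 40 degrees apart across the disc from the handle; turns with the disc.
- slot3: White T-shaped outline painted flat on the carousel disc, for one key. Origin: where a key's origin belongs, 95 mm from the carousel's axis, on the disc's face; x points straight out to the rim, where the head belongs. The five outlines fan out 40 degrees apart across the disc from the handle; turns with the disc.
- slot4: White T-shaped outline painted flat on the carousel disc, for one key. Origin: where a key's origin belongs, 95 mm from the carousel's axis, on the disc's face; x points straight out to the rim, where the head belongs. The five outlines fan out 40 degrees apart across the disc from the handle; turns with the disc.
- slot5: White T-shaped outline painted flat on the carousel disc, for one key. Origin: where a key's origin belongs, 95 mm from the carousel's axis, on the disc's face; x points straight out to the rim, where the head belongs. The five outlines fan out 40 degrees apart across the disc from the handle; turns with the disc.
- bearing_ring: Bearing ring of steel, 84 mm across, 22 mm high. Not part of the job; leave it alone. Origin at its underside.
- green_carton: Green carton, 60 x 60 x 75 mm. Not part of the job; leave it alone. Origin at its underside.
- yellow_carton: Yellow carton, 70 x 140 x 45 mm. Not part of the job; leave it alone. Origin at its underside.
- grease_tin: Grease tin, 72 mm across, 85 mm high. Not part of the job; leave it alone. Origin at its underside.
- brush: Brush with a handle, lying. Not part of the job; leave it alone. Origin at its underside.
- oil_jar: Amber oil jar, 60 mm across, 100 mm high. Not part of the job; leave it alone. Origin at its underside.
- wrench: Wrench, lying. Not part of the job; leave it alone. Origin at its underside.
Mind the look-alikes: they are no part of the job. Leave any purple look-alike of the tongs alone.

How it is judged:
By the outcome, as a careful person would: the job done as asked, in the order asked, and still so for the second after the job is handed in, with the robot touching nothing.
Of key1, key2, key3, key4, key5 only 3 to 5 are there at a start; the rules pass over those that are not, and their reading is None.
At some moment in a run one of key1, key2, key3, key4, key5 may be knocked a few centimetres aside while the robot is not near it.
It also fails if it takes over 210 s, if anything falls off the work surface, if the arm or the gripper's body presses on something with over 40 N, if the wrist force passes 120 N, or if a joint passes its speed limit or range.

## Working session

There is one attempt and no reset: what is moved stays moved. The work goes in short steps, Python scripts to look and compute and a tool call to move; the robot and the scene stay as the last step left them, time stands still between calls to the robot, and variables do not carry over. Pictures are saved under pics/ and viewed, at most 14 in all, crops included, and the job is handed in when it is done.

Besides the shell and the picture viewer there is one more tool, called after "Emit:" in YAML: its name, and indented under it one key for each argument. send_rows: Moves the arm, as the interface text tells. Shifts and turns lie within -1 to 1; 1 stands for 250 mm of shift or 90 degrees of turn. Its arguments: {"type":"object","properties":{"moves":{"type":"array"},"grip":{"type":"number"}},"required":["moves"]}

```bash
mkdir -p pics; ls
cat > h.py <<'E'
import numpy as np, cv2
from rig import readout, viewer, ticket
def cap(name):
    s=readout.read_state(); p,d=viewer.capture(name); c=viewer.camera_info(name)
    K=np.array([[c['fx'],0,c['cx']],[0,c['fy'],c['cy']],[0,0,1]]); D=np.array(c['distortion'],float)
    if 'R' in c: R=np.array(c['R']); t=np.array(c['t'])
    else:
        T=np.eye(4); T[:3,:3]=s['tcp_rot']; T[:3,3]=s['position']
        M=np.linalg.inv(T@np.array(c['tool_from_camera'])); R=M[:3,:3]; t=M[:3,3]
    return p,d,(K,D,R,t)
def ray(cam,px,z):
    "pixels Nx2 -> world points on plane z"
    K,D,R,t=cam
    n=cv2.undistortPoints(np.array(px,float).reshape(-1,1,2),K,D).reshape(-1,2)
    d=np.c_[n,np.ones(len(n))]@R; o=-R.T@t
    return o+d*((z-o[2])/d[:,2])[:,None]
def proj(cam,X):
    K,D,R,t=cam
    return cv2.projectPoints(np.array(X,float).reshape(-1,3),cv2.Rodrigues(R)[0],t,K,D)[0].reshape(-1,2)
def cloud(cam,d):
    "world point for each pixel"
    h,w=d.shape; u,v=np.meshgrid(np.arange(w),np.arange(h))
    K,D,R,t=cam
    n=cv2.undistortPoints(np.stack([u,v],-1).reshape(-1,1,2).astype(float),K,D).reshape(-1,2)
    P=np.c_[n,np.ones(len(n))]*d.reshape(-1,1)
    return ((P-t)@R).reshape(h,w,3)
def save(n,p): cv2.imwrite('pics/'+n+'.png',p[...,::-1])
E
python3 - <<'E'
from h import *
for n in('scene','side','wrist'):
    p,d,c=cap(n); save(n+'0',p); np.savez('/tmp/'+n+'0.npz',p=p,d=d)
    print(n,-c[2].T@c[3], c[2][2], c[0][0,0])
print(readout.read_state())
E
```

```text
pics
scene [ 1.119491   -0.38973113  0.91292701] [-0.52765419  0.39803196 -0.75043429] 391.2835763509779
side [-0.21718015  0.92457525  0.72857623] [ 0.56972702 -0.65470411 -0.49676318] 453.206928923441
wrist [0.62527572 0.07356089 0.38364998] [-0.00171452 -0.26328552 -0.96471643] 316.7295791457778
{'time_s': 0.15, 'joint_positions': array([-1.02274929e+01,  3.02686403e+01,  8.21379790e+01, -6.12262375e-04,
        6.76890905e+01, -1.02259955e+01]), 'qvel': array([-0.04379104, -0.16530757, -0.19777413, -0.01782086, -0.01753167,
       -0.01798742]), 'tau': array([ 9.14956272e-04, -4.40429199e+01, -1.76841742e+01,  6.33679633e-02,
        5.52540855e-02, -1.06930895e-04]), 'position': array([6.24453249e-01, 1.22901890e-04, 2.21784524e-01]), 'tcp_rot': array([[ 2.23043567e-05,  9.99998646e-01, -1.64566213e-03],
       [ 9.99999959e-01, -2.18322925e-05,  2.86871010e-04],
       [ 2.86834693e-04, -1.64566846e-03, -9.99998605e-01]]), 'force': array([-1.16082511, -0.70388926, -0.77842841]), 'moment': array([-0.00956811,  0.01050522,  0.01016384]), 'grasp_force': 0.0, 'opening': 1.001332746978749}
```

View pics/scene0.png

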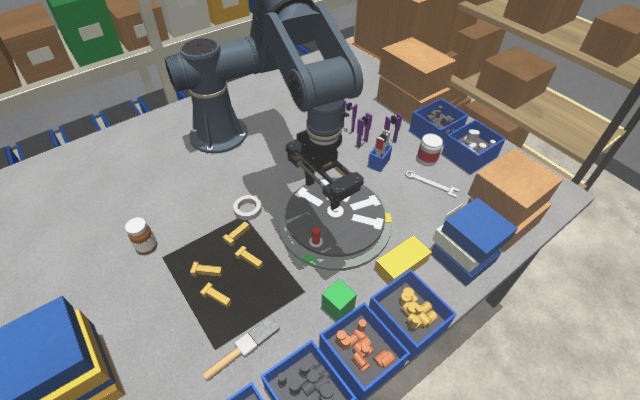

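View pics/side0.png

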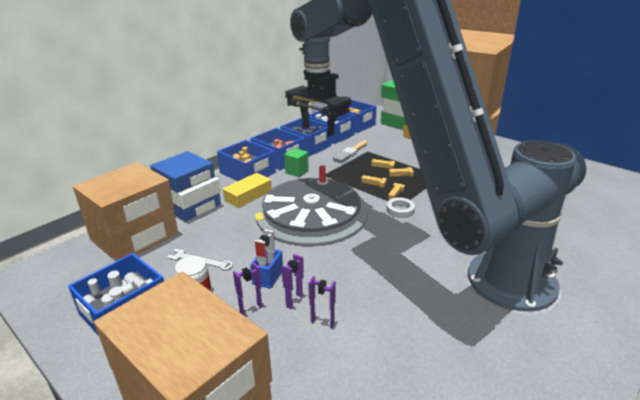

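The scene view shows four brass keys on the dark mat, at (205,270), (215,295), (248,257) and (237,232). The red handle is at (315,235) by the green mark, the yellow mark is at (388,218), and the blue stand with the tongs is at (380,155). Three purple look-alikes stand around it. The side view shows the stand at (265,265), with the purple look-alikes to its right.

```bash
cat >> h.py <<'E'
def blobs(m,amin):
    n,l,s,c=cv2.connectedComponentsWithStats(m.astype(np.uint8))
    return [(l==i) for i in range(1,n) if s[i,4]>=amin]
def keyfit(pts):
    "top-face xy points of a key -> origin, yaw of head"
    (c,wh,a)=cv2.minAreaRect((pts[:,:2]*1000).astype(np.float32))
    a=np.radians(a if wh[0]>wh[1] else a+90); u=np.array([np.cos(a),np.sin(a)])
    c=np.array(c)/1000; q=pts[:,:2]-c; s=q@u; v=q@np.array([-u[1],u[0]])
    w=lambda k:np.ptp(v[k]) if k.sum()>3 else 0
    if w(s<-.027)>w(s>.027): u=-u
    return c,np.degrees(np.arctan2(u[1],u[0])),np.array(sorted(wh))
def keys(cam,p,roi=None,z=.02,amin=60):
    h=cv2.cvtColor(p,cv2.COLOR_RGB2HSV); m=(h[...,0]>14)&(h[...,0]<30)&(h[...,1]>90)&(h[...,2]>90)
    out=[]
    for b in blobs(m,amin):
        v,u=np.nonzero(b); P=ray(cam,np.c_[u,v],z)
        if roi is not None and not roi(P.mean(0)): continue
        out.append((P,)+keyfit(P))
    return out
E
python3 - <<'E'
from h import *
for n in('scene','side'):
    f=np.load(f'/tmp/{n}0.npz'); p,d=f['p'],f['d']
    c=viewer.camera_info(n); cam=(np.array([[c['fx'],0,c['cx']],[0,c['fy'],c['cy']],[0,0,1]]),np.array(c['distortion']),np.array(c['R']),np.array(c['t']))
    W=cloud(cam,d); h=cv2.cvtColor(p,cv2.COLOR_RGB2HSV)
    print(n)
    for P,o,a,wh in keys(cam,p,lambda q:.4<q[0]<1 and q[1]<-.05): print(' key',o.round(4),round(a,1),wh.round(1),len(P))
    H,S,V=h[...,0],h[...,1],h[...,2]
    def rep(nm,m,amin):
        for b in blobs(m&(d>0),amin):
            Q=W[b]; md=np.median(Q,0)
            if .2<md[0]<1 and abs(md[1])<.5 and md[2]<.25: print(' ',nm,b.sum(),'med',md.round(3),'lo',np.percentile(Q,3,0).round(3),'hi',np.percentile(Q,97,0).round(3),np.argwhere(b).mean(0).round()[::-1])
    rep('red',((H<8)|(H>174))&(S>140)&(V>60),15)
    rep('blue',(H>105)&(H<125)&(S>120)&(V>40),60)
    rep('green',(H>50)&(H<75)&(S>110)&(V>40),10)
    rep('yellow',(H>23)&(H<32)&(S>150)&(V>80),10)
    rep('purple',(H>130)&(H<160)&(S>90),30)
    # disc
    m=(abs(W[...,2]-.045)<.004)&(W[...,0]>.4)&(W[...,0]<.95)&(abs(W[...,1])<.3)
    b=max(blobs(m,50),key=lambda b:b.sum()); Q=W[b][:,:2]
    hull=cv2.convexHull((Q*1000).astype(np.float32))[:,0]; print(' disc',b.sum(),cv2.minEnclosingCircle(hull))
    # whites
    ws=[]
    for w in blobs((S<60)&(V>170),30):
        v,u=np.nonzero(w); P=ray(cam,np.c_[u,v],.045); q=P.mean(0)
        if np.hypot(q[0]-.66,q[1]-.05)<.2: print('  white',w.sum(),q[:2].round(4),np.array(keyfit(P)[1]).round(1),keyfit(P)[2].round())
E
```

```text
scene
 key [ 0.4496 -0.1676] -70.9 [42.1 88.3] 272
 key [ 0.547  -0.1859] -169.4 [38.5 89.3] 287
 key [ 0.5089 -0.2918] -128.3 [43.4 84.9] 329
 key [ 0.5967 -0.3098] -164.3 [37.7 89.5] 333
 key [ 0.5528 -0.6212] -37.3 [142.3 214.9] 1626
 key [ 0.6108 -0.6159] -0.4 [ 69.6 164.3] 468
 key [ 0.7599 -0.3755] -86.3 [ 9.4 92. ] 136
  red 79 med [ 0.631 -0.021  0.095] lo [ 0.62  -0.027  0.055] hi [ 0.635 -0.01   0.102] [316. 234.]
  blue 273 med [0.477 0.343 0.041] lo [0.448 0.332 0.005] hi [0.496 0.408 0.062] [378. 159.]
  blue 2015 med [0.891 0.304 0.149] lo [0.828 0.246 0.146] hi [0.949 0.367 0.152] [481. 225.]
  blue 86 med [0.947 0.316 0.049] lo [0.943 0.273 0.047] hi [0.951 0.356 0.053] [489. 260.]
  blue 4557 med [ 0.921 -0.125  0.07 ] lo [ 0.853 -0.314  0.015] hi [1.    0.1   0.087] [360. 348.]
  blue 269 med [ 0.855 -0.365  0.08 ] lo [ 0.851 -0.395  0.04 ] hi [ 0.886 -0.346  0.087] [245. 393.]
  green 66 med [ 0.642 -0.052  0.016] lo [ 0.628 -0.063  0.013] hi [ 0.658 -0.042  0.02 ] [309. 258.]
  green 566 med [ 0.798 -0.076  0.075] lo [ 0.769 -0.103  0.072] hi [ 0.826 -0.047  0.078
[... 2036 characters left out ...]
 hi [0.352 0.419 0.115] [287. 283.]
  purple 199 med [0.403 0.5   0.082] lo [0.395 0.484 0.012] hi [0.414 0.502 0.116] [239. 289.]
  purple 184 med [0.272 0.413 0.082] lo [0.268 0.401 0.008] hi [0.276 0.42  0.116] [312. 296.]
  purple 163 med [0.231 0.4   0.087] lo [0.227 0.389 0.008] hi [0.246 0.406 0.116] [331. 300.]
 disc 3664 ((572.9737548828125, 92.58927917480469), 148.09164428710938)
  white 224 [0.7414 0.0538] -100.5 [88. 92.]
  white 128 [0.5795 0.0827] 130.3 [48. 53.]
  white 190 [0.6524 0.1491] 40.3 [47. 89.]
  white 202 [0.5965 0.1874] 73.8 [45. 88.]
  white 186 [0.4766 0.0665] -164.9 [40. 89.]
  white 207 [0.48   0.1332] 158.9 [40. 92.]
  white 208 [0.5283 0.1825] 113.1 [42. 91.]
```

View pics/wrist0.png

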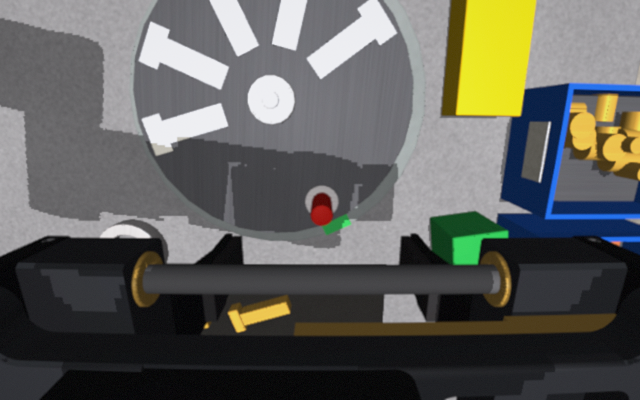

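The wrist view shows the carousel with its hub at (271,99), the red post top at (321,215) and the green tab at (338,224). The disc looks clear.

```bash
cat >> h.py <<'E'
import json
def getc():
    try: c=json.load(open('cmd.json'))
    except FileNotFoundError: c=[.625,0,.223,0.]
    return c
def setc(c): json.dump([float(v) for v in c],open('cmd.json','w'))
def axes(psi):
    a=np.radians(psi); y=np.array([np.cos(a),np.sin(a),0]); z=np.array([0,0,-1.]); return np.c_[np.cross(y,z),y,z]
def plan(wps,commit=True):
    "wps: (x,y,z,psi) world TCP with tool y heading psi (deg); prints rows; last one becomes commanded pose"
    c=getc(); R=axes(c[3]); out=[]
    for w in wps:
        w=np.array(w,float); s=(R.T@(w[:3]-c[:3]))/.25; r=-(w[3]-c[3])/90
        row=np.r_[s,0,0,r].round(3); out.append(row); d=np.linalg.norm(w[:3]-c[:3])
        print(row.tolist(),'dist %.0fmm turn %.0f'%(d*1e3,w[3]-c[3]))
    row=out[-1]
    if commit: setc(np.r_[np.array(c[:3])+R@row[:3]*.25,c[3]-row[5]*90])
def chk():
    c=getc(); s=readout.read_state(); R=np.array(s['tcp_rot']); 
    print('t %.1f'%s['time_s'],'err mm',((s['position']-np.array(c[:3]))*1e3).round(1),'psi',np.degrees(np.arctan2(R[1,1],R[0,1])).round(1),'cmd',np.round(c,4),'op',round(s['opening'],3),'gf',round(s['grasp_force'],1),'F',s['force'].round(1),'j6',s['joint_positions'][5].round(0))
E
python3 - <<'E'
from h import *
for n in('scene','side','wrist'):
    f=np.load(f'/tmp/{n}0.npz'); p=f['p']
    _,_,cam=(None,None,cap(n)[2])
    h=cv2.cvtColor(p,cv2.COLOR_RGB2HSV);H,S,V=h[...,0],h[...,1],h[...,2]
    for w in blobs((S<60)&(V>170),30):
        v,u=np.nonzero(w); q=ray(cam,np.c_[u,v],.06)
        if np.hypot(*(q.mean(0)[:2]-[.574,.09]))<.03: print(n,'hub',cv2.minEnclosingCircle((q[:,:2]*1e3).astype(np.float32)))
    for w in blobs(((H<8)|(H>174))&(S>140)&(V>60),15):
        v,u=np.nonzero(w); q=ray(cam,np.c_[u,v],.1)[:,:2]
        if np.hypot(*(q.mean(0)-[.63,-.02]))<.06: print(n,'handle z.1',q.mean(0),q.min(0),q.max(0), 'z.045',ray(cam,np.c_[u,v],.045)[:,:2].mean(0))
    for w in blobs((H>50)&(H<75)&(S>110)&(V>40),10):
        v,u=np.nonzero(w); q=ray(cam,np.c_[u,v],.017)[:,:2]
        if np.hypot(*(q.mean(0)-[.63,-.05]))<.05: print(n,'green',q.mean(0))
chk()
E
```

```text
scene hub ((578.027099609375, 86.98316192626953), 23.823787689208984)
scene handle z.1 [ 0.63707191 -0.02583659] [ 0.61720285 -0.04580792] [ 0.66026752 -0.00877766] z.045 [ 0.60443301 -0.00121667]
scene green [ 0.64273943 -0.05244785]
side hub ((563.201904296875, 100.65462493896484), 26.759597778320312)
wrist hub ((575.904296875, 90.72101593017578), 23.162412643432617)
wrist handle z.1 [ 0.62542126 -0.00993983] [ 0.61489686 -0.02491147] [0.63555878 0.00527152] z.045 [ 0.62541708 -0.02610918]
wrist green [ 0.64426538 -0.05263741]
t 0.3 err mm [-0.2  0.1 -0.8] psi 0.0 cmd [0.625 0.    0.223 0.   ] op 1.002 gf 0.0 F [-0.9  0.8 -0. ] j6 -10.0
```

Run:
```python
from h import *
plan([(.625,-.016,.223,25),(.625,-.016,.066,25)])
```

```text
[-0.064, 0.0, 0.0, 0.0, 0.0, -0.278] dist 16mm turn 25
[-0.064, 0.0, 0.628, 0.0, 0.0, -0.278] dist 158mm turn 25
```

Emit:
send_rows:
  moves:
    - [-0.064, 0, 0, 0, 0, -0.278]
    - [-0.064, 0, 0, 0, 0, -0.278]
    - [-0.064, 0, 0, 0, 0, -0.278]
    - [-0.064, 0, 0.16, 0, 0, -0.278]
    - [-0.064, 0, 0.32, 0, 0, -0.278]
    - [-0.064, 0, 0.48, 0, 0, -0.278]
    - [-0.064, 0, 0.58, 0, 0, -0.278]
    - [-0.064, 0, 0.628, 0, 0, -0.278]
    - [-0.064, 0, 0.628, 0, 0, -0.278]
  grip: 1

```text
time_s: 1.2
position: [0.6239, -0.0158, 0.0639]
tcp_rot: [[-0.423, 0.906, -0.004], [0.906, 0.423, 0.001], [0.002, -0.003, -1.0]]
force: [0.2, -0.7, 0.3]
opening: 0.997
grasp_force: 0.0
```

Emit:
send_rows:
  moves:
    - [0, 0, 0, 0, 0, 0]
    - [0, 0, 0, 0, 0, 0]
    - [0, 0, 0, 0, 0, 0]
    - [0, 0, 0, 0, 0, 0]
    - [0, 0, 0, 0, 0, 0]
    - [0, 0, 0, 0, 0, 0]
    - [0, 0, 0, 0, 0, 0]
  grip: 0.1

```text
time_s: 1.9
position: [0.625, -0.016, 0.0656]
tcp_rot: [[-0.423, 0.906, 0.0], [0.906, 0.423, -0.0], [-0.0, 0.0, -1.0]]
force: [0.4, 0.2, -0.1]
opening: 0.448
grasp_force: 0.0
```

Run:
```python
from h import *
chk()
C=np.array([.576,.090]); 
def arc(a0,a1,n):
    c=getc(); r=np.hypot(*(np.array(c[:2])-C))
    return [(*(C+.1175*np.array([np.cos(np.radians(a)),np.sin(np.radians(a))])),.066,a+90) for a in np.linspace(a0,a1,n+1)[1:]]
w=arc(-65.2,-5,12); plan(w); print(); plan(arc(-5,55,12))
```

```text
t 1.9 err mm [-0.   0.  -0.4] psi 25.0 cmd [ 6.250e-01 -1.600e-02  6.600e-02  2.502e+01] op 0.448 gf 0.0 F [ 0.4  0.2 -0.1] j6 -37.0
[-0.001, 0.041, 0.0, 0.0, 0.0, -0.053] dist 10mm turn 5
[0.004, 0.082, 0.0, 0.0, 0.0, -0.109] dist 20mm turn 10
[0.013, 0.122, 0.0, 0.0, 0.0, -0.165] dist 31mm turn 15
[0.025, 0.161, 0.0, 0.0, 0.0, -0.221] dist 41mm turn 20
[0.041, 0.199, 0.0, 0.0, 0.0, -0.276] dist 51mm turn 25
[0.06, 0.236, 0.0, 0.0, 0.0, -0.332] dist 61mm turn 30
[0.082, 0.271, 0.0, 0.0, 0.0, -0.388] dist 71mm turn 35
[0.107, 0.303, 0.0, 0.0, 0.0, -0.443] dist 80mm turn 40
[0.134, 0.334, 0.0, 0.0, 0.0, -0.499] dist 90mm turn 45
[0.165, 0.361, 0.0, 0.0, 0.0, -0.555] dist 99mm turn 50
[0.197, 0.387, 0.0, 0.0, 0.0, -0.611] dist 108mm turn 55
[0.232, 0.409, 0.0, 0.0, 0.0, -0.666] dist 117mm turn 60

[0.002, 0.041, 0.0, 0.0, 0.0, -0.056] dist 10mm turn 5
[0.007, 0.081, 0.0, 0.0, 0.0, -0.112] dist 20mm turn 10
[0.016, 0.121, 0.0, 0.0, 0.0, -0.167] dist 31mm turn 15
[0.029, 0.161, 0.0, 0.0, 0.0, -0.223] dist 41mm turn 20
[0.044, 0.198, 0.0, 0.0, 0.0, -0.278] dist 51mm turn 25
[0.063, 0.235, 0.0, 0.0, 0.0, -0.334] dist 61mm turn 30
[0.085, 0.269, 0.0, 0.0, 0.0, -0.389] dist 71mm turn 35
[0.11, 0.302, 0.0, 0.0, 0.0, -0.445] dist 80mm turn 40
[0.138, 0.332, 0.0, 0.0, 0.0, -0.5] dist 90mm turn 45
[0.168, 0.36, 0.0, 0.0, 0.0, -0.556] dist 99mm turn 50
[0.201, 0.385, 0.0, 0.0, 0.0, -0.612] dist 108mm turn 55
[0.236, 0.407, 0.0, 0.0, 0.0, -0.667] dist 117mm turn 60
```

Emit:
send_rows:
  moves:
    - [0, 0, 0, 0, 0, 0]
    - [0, 0, 0, 0, 0, 0]
    - [0, 0, 0, 0, 0, 0]
    - [0, 0, 0, 0, 0, 0]
  grip: 0.1

```text
time_s: 2.3
position: [0.6244, -0.0161, 0.0654]
tcp_rot: [[-0.423, 0.906, -0.001], [0.906, 0.423, -0.0], [0.0, -0.001, -1.0]]
force: [-1.7, -1.3, 0.7]
opening: 0.244
grasp_force: 30.0
```

Emit:
send_rows:
  moves:
    - [0, 0.041, 0, 0, 0, -0.053]
    - [0.004, 0.082, 0, 0, 0, -0.109]
    - [0.013, 0.122, 0, 0, 0, -0.165]
    - [0.025, 0.161, 0, 0, 0, -0.221]
    - [0.041, 0.199, 0, 0, 0, -0.276]
    - [0.06, 0.236, 0, 0, 0, -0.332]
    - [0.082, 0.271, 0, 0, 0, -0.388]
    - [0.107, 0.303, 0, 0, 0, -0.443]
    - [0.134, 0.334, 0, 0, 0, -0.499]
    - [0.165, 0.361, 0, 0, 0, -0.555]
    - [0.197, 0.387, 0, 0, 0, -0.611]
    - [0.232, 0.409, 0, 0, 0, -0.666]

```text
time_s: 3.5
position: [0.6907, 0.0797, 0.0654]
tcp_rot: [[-0.996, 0.085, -0.006], [0.085, 0.996, -0.001], [0.006, -0.001, -1.0]]
force: [-6.2, -1.3, 4.3]
opening: 0.243
grasp_force: 30.0
```

Emit:
send_rows:
  moves:
    - [0.002, 0.041, 0, 0, 0, -0.056]
    - [0.007, 0.081, 0, 0, 0, -0.112]
    - [0.016, 0.121, 0, 0, 0, -0.167]
    - [0.029, 0.161, 0, 0, 0, -0.223]
    - [0.044, 0.198, 0, 0, 0, -0.278]
    - [0.063, 0.235, 0, 0, 0, -0.334]
    - [0.085, 0.269, 0, 0, 0, -0.389]
    - [0.11, 0.302, 0, 0, 0, -0.445]
    - [0.138, 0.332, 0, 0, 0, -0.5]
    - [0.168, 0.36, 0, 0, 0, -0.556]
    - [0.201, 0.385, 0, 0, 0, -0.612]
    - [0.236, 0.407, 0, 0, 0, -0.667]

```text
time_s: 4.7
position: [0.6412, 0.1856, 0.0654]
tcp_rot: [[-0.571, -0.821, -0.004], [-0.821, 0.571, -0.002], [0.004, 0.002, -1.0]]
force: [-3.3, -4.1, 3.5]
opening: 0.241
grasp_force: 30.0
```

Run:
```python
from h import *
chk()
```

```text
t 4.7 err mm [-2.1 -0.8 -0.6] psi 145.2 cmd [6.4330e-01 1.8630e-01 6.6000e-02 1.4499e+02] op 0.241 gf 30.0 F [-3.3 -4.1  3.5] j6 -139.0
```

Run:
```python
from h import *
c=getc()
plan([(c[0],c[1],.25,c[3])])
plan([(.46,.30,.26,60),(.46,.30,.26,0)])
```

```text
[0.0, 0.0, -0.736, 0.0, 0.0, -0.0] dist 184mm turn 0
[0.048, 0.861, -0.04, 0.0, 0.0, 0.944] dist 216mm turn -85
[0.048, 0.861, -0.04, 0.0, 0.0, 1.611] dist 216mm turn -145
```

Emit:
send_rows:
  moves:
    - [0, 0, 0, 0, 0, 0]
    - [0, 0, 0, 0, 0, 0]
    - [0, 0, 0, 0, 0, 0]
    - [0, 0, 0, 0, 0, 0]
    - [0, 0, 0, 0, 0, 0]
    - [0, 0, -0.1, 0, 0, 0]
    - [0, 0, -0.25, 0, 0, 0]
    - [0, 0, -0.45, 0, 0, 0]
    - [0, 0, -0.65, 0, 0, 0]
    - [0, 0, -0.736, 0, 0, 0]
  grip: 0.8

```text
time_s: 5.7
position: [0.646, 0.1867, 0.2556]
tcp_rot: [[-0.574, -0.819, 0.01], [-0.819, 0.574, 0.001], [-0.007, -0.007, -1.0]]
force: [0.3, 1.2, 1.4]
opening: 0.801
grasp_force: 0.0
```

Emit:
send_rows:
  moves:
    - [0.048, 0.861, -0.04, 0, 0, 0.944]
    - [0.048, 0.861, -0.04, 0, 0, 0.944]
    - [0.048, 0.861, -0.04, 0, 0, 0.944]
    - [0.048, 0.861, -0.04, 0, 0, 0.944]
    - [0.048, 0.861, -0.04, 0, 0, 0.944]
    - [0.048, 0.861, -0.04, 0, 0, 0.944]
    - [0.048, 0.861, -0.04, 0, 0, 0.944]
    - [0.048, 0.861, -0.04, 0, 0, 0.944]
    - [0.048, 0.861, -0.04, 0, 0, 0.944]
    - [0.048, 0.861, -0.04, 0, 0, 0.944]
    - [0.048, 0.861, -0.04, 0, 0, 0.944]
    - [0.048, 0.861, -0.04, 0, 0, 0.944]
  grip: 1

```text
time_s: 6.9
position: [0.4601, 0.3, 0.2596]
tcp_rot: [[-0.868, 0.497, 0.0], [0.497, 0.868, 0.0], [-0.0, 0.0, -1.0]]
force: [-0.6, 0.6, 1.1]
opening: 1.0
grasp_force: 0.0
```

Emit:
send_rows:
  moves:
    - [0, 0, 0, 0, 0, 0.667]
    - [0, 0, 0, 0, 0, 0.667]
    - [0, 0, 0, 0, 0, 0.667]
    - [0, 0, 0, 0, 0, 0.667]
    - [0, 0, 0, 0, 0, 0.667]
    - [0, 0, 0, 0, 0, 0.667]
    - [0, 0, 0, 0, 0, 0.667]
    - [0, 0, 0, 0, 0, 0.667]
    - [0, 0, 0, 0, 0, 0.667]
    - [0, 0, 0, 0, 0, 0.667]

```text
time_s: 7.9
position: [0.4601, 0.3, 0.2595]
tcp_rot: [[-0.003, 1.0, -0.0], [1.0, 0.003, -0.0], [-0.0, -0.0, -1.0]]
force: [0.3, 0.3, 0.5]
opening: 0.999
grasp_force: 0.0
```

Run:
```python
from h import *
chk()
p,d,cam=cap('wrist'); save('wrist1',p)
h=cv2.cvtColor(p,cv2.COLOR_RGB2HSV);H,S,V=h[...,0],h[...,1],h[...,2]; W=cloud(cam,d)
for nm,m in(('red',((H<8)|(H>174))&(S>140)&(V>60)),('blue',(H>105)&(H<125)&(S>120)&(V>40))):
    for b in blobs(m&(d>0),30):
        Q=W[b]
        print(nm,b.sum(),Q.mean(0).round(3),Q.min(0).round(3),Q.max(0).round(3),np.argwhere(b).mean(0).round()[::-1])
        if nm=='blue':
            T=Q[abs(Q[:,2]-.06)<.004]; print(len(T),cv2.minAreaRect((T[:,:2]*1e3).astype(np.float32)))
        else: 
            T=Q[Q[:,2]>.115]; print(T.mean(0),cv2.minAreaRect((T[:,:2]*1e3).astype(np.float32)))
```

```text
t 7.9 err mm [-0.  -0.  -0.5] psi 0.2 cmd [0.4601 0.3    0.26   0.    ] op 0.999 gf 0.0 F [0.3 0.3 0.5] j6 21.0
red 491 [0.538 0.491 0.038] [0.515 0.487 0.017] [0.565 0.504 0.058] [393.   7.]
[nan nan nan] ((0.0, 0.0), (0.0, 0.0), 0.0)
red 50 [0.638 0.197 0.057] [0.632 0.194 0.05 ] [0.644 0.199 0.065] [460. 262.]
[nan nan nan] ((0.0, 0.0), (0.0, 0.0), 0.0)
blue 2037 [0.46  0.375 0.041] [ 0.424  0.326 -0.003] [0.496 0.419 0.122] [321. 116.]
1089 ((460.26715087890625, 374.0887451171875), (49.277130126953125, 75.04280853271484), 21.87053680419922)
blue 1314 [0.822 0.308 0.025] [0.819 0.239 0.004] [0.825 0.365 0.04 ] [598. 172.]
0 ((0.0, 0.0), (0.0, 0.0), 0.0)<stdin>:12: RuntimeWarning: Mean of empty slice.
  ret = um.true_divide(
```

View pics/wrist1.png

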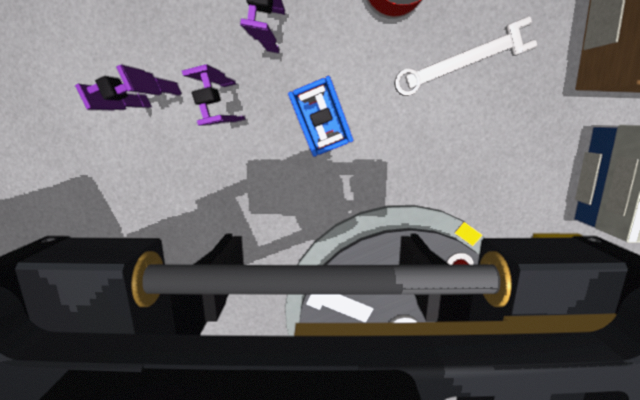

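The wrist view shows the blue stand at (321,116) with the tongs' white blade tops at (315,92) and (330,140), and the black block at (321,118). The purple look-alikes are to its left and above it.

Run:
```python
from h import *
p,d,cam=cap('wrist')
h=cv2.cvtColor(p,cv2.COLOR_RGB2HSV);H,S,V=h[...,0],h[...,1],h[...,2]; W=cloud(cam,d)
roi=np.zeros_like(H,bool); roi[75:160,285:355]=True
w=roi&(W[...,2]>.1)&(d>0); Q=W[w]; print(w.sum(),Q[:,2].max(),np.median(Q[:,2]))
for nm,m in(('white',(S<60)&(V>150)),('black',(V<60)),('all',S>=0)):
    b=w&m; v,u=np.nonzero(b)
    for z in(.121,.123):
        q=ray(cam,np.c_[u,v],z)[:,:2]; print(nm,z,len(q),q.mean(0).round(4),cv2.minAreaRect((q*1e3).astype(np.float32)))
Z=W[roi&(d>0)]; print(np.histogram(Z[:,2],bins=np.arange(0,.14,.01)))
plan([(.4603,.3745,.26,-68),(.4603,.3745,.082,-68)],False)
```

```text
857 0.12480790330541897 0.12058849059636886
white 0.121 491 [0.46   0.3748] ((460.0723876953125, 374.1566162109375), (23.86697006225586, 50.32244110107422), 21.74913215637207)
white 0.123 491 [0.46   0.3748] ((460.0754089355469, 374.15228271484375), (23.70809555053711, 49.98748779296875), 21.749176025390625)
black 0.121 60 [0.4601 0.3722] ((460.1999206542969, 373.8495788574219), (16.830041885375977, 10.284496307373047), 21.398000717163086)
black 0.123 60 [0.4601 0.3722] ((460.2021789550781, 373.8472900390625), (16.718036651611328, 10.21603012084961), 21.398014068603516)
all 0.121 857 [0.4599 0.3744] ((459.9122314453125, 374.0927429199219), (24.211828231811523, 50.32244110107422), 21.74913215637207)
all 0.123 857 [0.4599 0.3744] ((459.91632080078125, 374.0888366699219), (24.050670623779297, 49.98748779296875), 21.749177932739258)
(array([1743,   50,   68,   62,   92,  914,  304,   17,   17,   23,   19,
        306,  532,    0]), array([0.  , 0.01, 0.02, 0.03, 0.04, 0.05, 0.06, 0.07, 0.08, 0.09, 0.1 ,
       0.11, 0.12, 0.13, 0.14]))
[0.298, 0.001, 0.0, 0.0, 0.0, 0.756] dist 74mm turn -68
[0.298, 0.001, 0.712, 0.0, 0.0, 0.756] dist 193mm turn -68
```

Run:
```python
from h import *
plan([(.46,.3742,.20,-68.2),(.46,.3742,.082,-68.2)])
```

```text
[0.297, -0.0, 0.24, 0.0, 0.0, 0.758] dist 95mm turn -68
[0.297, -0.0, 0.712, 0.0, 0.0, 0.758] dist 193mm turn -68
```

Emit:
send_rows:
  moves:
    - [0.297, 0, 0.24, 0, 0, 0.758]
    - [0.297, 0, 0.24, 0, 0, 0.758]
    - [0.297, 0, 0.24, 0, 0, 0.758]
    - [0.297, 0, 0.24, 0, 0, 0.758]
    - [0.297, 0, 0.24, 0, 0, 0.758]
    - [0.297, 0, 0.24, 0, 0, 0.758]
    - [0.297, 0, 0.24, 0, 0, 0.758]
    - [0.297, 0, 0.24, 0, 0, 0.758]
    - [0.297, 0, 0.24, 0, 0, 0.758]
    - [0.297, 0, 0.24, 0, 0, 0.758]
  grip: 1

```text
time_s: 9.0
position: [0.4601, 0.3743, 0.1995]
tcp_rot: [[0.927, 0.374, -0.0], [0.374, -0.927, -0.0], [-0.0, -0.0, -1.0]]
force: [-1.1, 0.1, -0.4]
opening: 0.995
grasp_force: 0.0
```

Emit:
send_rows:
  moves:
    - [0, 0, 0.12, 0, 0, 0]
    - [0, 0, 0.24, 0, 0, 0]
    - [0, 0, 0.36, 0, 0, 0]
    - [0, 0, 0.44, 0, 0, 0]
    - [0, 0, 0.472, 0, 0, 0]
    - [0, 0, 0.472, 0, 0, 0]
    - [0, 0, 0.472, 0, 0, 0]

```text
time_s: 9.7
position: [0.4608, 0.3747, 0.0823]
tcp_rot: [[0.928, 0.372, 0.001], [0.372, -0.928, 0.001], [0.002, -0.0, -1.0]]
force: [1.2, 0.1, -0.0]
opening: 1.0
grasp_force: 0.0
```

Emit:
send_rows:
  moves:
    - [0, 0, 0, 0, 0, 0]
    - [0, 0, 0, 0, 0, 0]
    - [0, 0, 0, 0, 0, 0]
    - [0, 0, 0, 0, 0, 0]
    - [0, 0, 0, 0, 0, 0]
    - [0, 0, 0, 0, 0, 0]
    - [0, 0, 0, 0, 0, 0]
    - [0, 0, 0, 0, 0, 0]
    - [0, 0, 0, 0, 0, 0]
    - [0, 0, 0, 0, 0, 0]
  grip: 0.45

```text
time_s: 10.7
position: [0.4602, 0.3744, 0.0816]
tcp_rot: [[0.929, 0.371, 0.0], [0.371, -0.929, 0.0], [0.0, -0.0, -1.0]]
force: [-0.7, 0.1, 1.4]
opening: 0.455
grasp_force: 7.7
```

Run:
```python
from h import *
chk()
plan([(.46,.3742,.24,-68.2)])
```

```text
t 10.7 err mm [ 0.1  0.1 -0.4] psi -68.2 cmd [  0.4601   0.3743   0.082  -68.22  ] op 0.455 gf 7.7 F [-0.7  0.1  1.4] j6 97.0
[-0.0, 0.0, -0.632, 0.0, 0.0, -0.0] dist 158mm turn 0
```

Emit:
send_rows:
  moves:
    - [0, 0, -0.1, 0, 0, 0]
    - [0, 0, -0.22, 0, 0, 0]
    - [0, 0, -0.35, 0, 0, 0]
    - [0, 0, -0.48, 0, 0, 0]
    - [0, 0, -0.59, 0, 0, 0]
    - [0, 0, -0.632, 0, 0, 0]

```text
time_s: 11.3
position: [0.4612, 0.3749, 0.2422]
tcp_rot: [[0.929, 0.371, 0.004], [0.371, -0.929, 0.002], [0.005, -0.0, -1.0]]
force: [0.4, 0.1, -1.5]
opening: 0.452
grasp_force: 7.2
```

Run:
```python
from h import *
chk()
plan([(.445,.15,.27,-75)]); plan([(.435,-.24,.30,-90)])
```

```text
t 11.3 err mm [1.1 0.7 2.2] psi -68.2 cmd [  0.4601   0.3743   0.24   -68.22  ] op 0.452 gf 7.2 F [ 0.4  0.1 -1.5] j6 97.0
[-0.389, 0.811, -0.12, 0.0, 0.0, 0.075] dist 227mm turn -7
[-0.443, 1.496, -0.12, 0.0, 0.0, 0.167] dist 391mm turn -15
```

Emit:
send_rows:
  moves:
    - [-0.09, 0.18, -0.03, 0, 0, 0.02]
    - [-0.18, 0.38, -0.06, 0, 0, 0.04]
    - [-0.27, 0.58, -0.09, 0, 0, 0.06]
    - [-0.34, 0.73, -0.11, 0, 0, 0.07]
    - [-0.389, 0.811, -0.12, 0, 0, 0.075]
    - [-0.389, 0.811, -0.12, 0, 0, 0.075]

```text
time_s: 11.9
position: [0.4439, 0.147, 0.2688]
tcp_rot: [[0.967, 0.255, -0.002], [0.255, -0.967, -0.001], [-0.003, 0.001, -1.0]]
force: [-0.4, 0.8, -1.6]
opening: 0.452
grasp_force: 7.2
```

Run:
```python
from h import *
setc([.4601,.3743,.24,-68.22])
plan([(.445,.15,.27,-75)]); plan([(.44,-.045,.285,-82)]); plan([(.435,-.24,.30,-90)])
```

```text
[-0.389, 0.811, -0.12, 0.0, 0.0, 0.075] dist 227mm turn -7
[-0.222, 0.748, -0.06, 0.0, 0.0, 0.078] dist 196mm turn -7
[-0.128, 0.769, -0.06, 0.0, 0.0, 0.089] dist 196mm turn -8
```

Emit:
send_rows:
  moves:
    - [-0.04, 0.15, -0.01, 0, 0, 0.02]
    - [-0.09, 0.33, -0.03, 0, 0, 0.04]
    - [-0.14, 0.5, -0.04, 0, 0, 0.05]
    - [-0.19, 0.65, -0.05, 0, 0, 0.07]
    - [-0.222, 0.748, -0.06, 0, 0, 0.078]

```text
time_s: 12.4
position: [0.4397, -0.0465, 0.2837]
tcp_rot: [[0.99, 0.138, -0.001], [0.138, -0.99, 0.0], [-0.001, -0.001, -1.0]]
force: [-0.2, 0.8, -1.5]
opening: 0.458
grasp_force: 7.2
```

Emit:
send_rows:
  moves:
    - [-0.02, 0.17, -0.01, 0, 0, 0.02]
    - [-0.05, 0.34, -0.03, 0, 0, 0.04]
    - [-0.09, 0.51, -0.04, 0, 0, 0.05]
    - [-0.11, 0.66, -0.05, 0, 0, 0.07]
    - [-0.128, 0.769, -0.06, 0, 0, 0.089]
    - [-0.128, 0.769, -0.06, 0, 0, 0.089]
    - [-0.128, 0.769, -0.06, 0, 0, 0.089]
    - [-0.128, 0.769, -0.06, 0, 0, 0.089]

```text
time_s: 13.2
position: [0.4348, -0.2381, 0.2986]
tcp_rot: [[1.0, 0.002, -0.002], [0.002, -1.0, 0.002], [-0.002, -0.002, -1.0]]
force: [-0.6, 0.7, -1.0]
opening: 0.457
grasp_force: 7.2
```

Run:
```python
from h import *
chk()
p,d,cam=cap('wrist'); save('wrist2',p)
for P,o,a,wh in keys(cam,p,lambda q:.3<q[0]<.8 and -.5<q[1]<-.05): print(' key',o.round(4),round(a,1),wh.round(1),len(P), proj(cam,[[*o,.02]]).round())
```

```text
t 13.2 err mm [-0.2  1.8 -1.4] psi -89.9 cmd [  0.435   -0.2399   0.3    -90.    ] op 0.457 gf 7.2 F [-0.6  0.7 -1. ] j6 48.0
 key [ 0.592  -0.3052] -158.0 [35.8 81.6] 1221 [[375.  50.]]
 key [ 0.5428 -0.1793] -162.2 [35.9 82. ] 959 [[278.  90.]]
 key [ 0.5075 -0.2908] -132.6 [35.5 82.2] 1021 [[362. 117.]]
 key [ 0.4481 -0.1645] -77.5 [35.6 82.2] 957 [[270. 161.]]
```

View pics/wrist2.png

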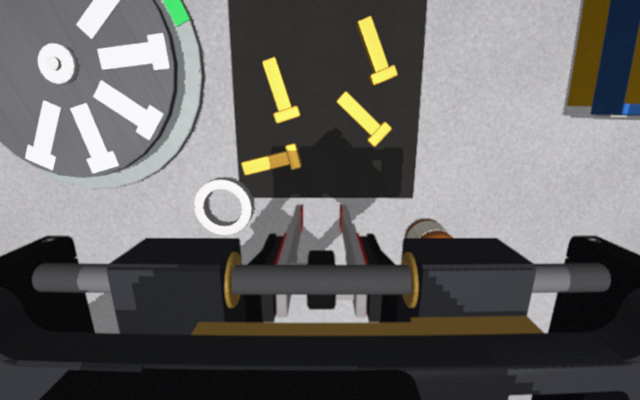

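The wrist view shows the four keys at (375,50), (278,90), (362,117) and (270,161). The tongs hang between the fingers, and the slots are clear on the carousel at left, with the hub at (57,63).

```bash
cat >> h.py <<'E'
def tfit(P):
    "PCA fit of T outline xy points -> origin, heading"
    q=P[:,:2]; m=q.mean(0); w,v=np.linalg.eigh(np.cov((q-m).T)); u=v[:,1]
    s=(q-m)@u
    if (s**3).mean()>0: u=-u   # tail is the long side from the centroid
    s=(q-m)@u; o=m+u*((np.percentile(s,.5)+np.percentile(s,99.5))/2)
    return o,np.degrees(np.arctan2(u[1],u[0])),m-.0044*u,np.ptp(s)
def keys2(cam,p,d,roi,zt=.02):
    h=cv2.cvtColor(p,cv2.COLOR_RGB2HSV); W=cloud(cam,d)
    m=(h[...,0]>14)&(h[...,0]<30)&(h[...,1]>90)&(h[...,2]>50)&(abs(W[...,2]-zt)<.005)
    for b in blobs(m,300):
        v,u=np.nonzero(b); P=ray(cam,np.c_[u,v],zt)
        if roi(P.mean(0)):
            o,a,o2,L=tfit(P); print('key ends-mid',o.round(4),'centroid',o2.round(4),'head %.1f len %.3f n %d'%(a,L,len(P)),'px',proj(cam,[[*o,zt]])[0].round())
def slots(cam,p):
    h=cv2.cvtColor(p,cv2.COLOR_RGB2HSV)
    for b in blobs((h[...,1]<50)&(h[...,2]>170),250):
        v,u=np.nonzero(b); P=ray(cam,np.c_[u,v],.045); e=np.hypot(*(P.mean(0)[:2]-[.576,.09]))
        if e<.02: print('hub',ray(cam,np.c_[u,v],.06)[:,:2].mean(0))
        elif e<.13 and v.min()>0 and u.min()>0:
            o,a,o2,L=tfit(P); print('slot',o.round(4),o2.round(4),'head %.1f len %.3f n %d'%(a,L,len(P)))
E
python3 - <<'E'
from h import *
p,d,cam=cap('wrist')
keys2(cam,p,d,lambda q:.3<q[0]<.8 and -.5<q[1]<-.05); slots(cam,p)
h=cv2.cvtColor(p,cv2.COLOR_RGB2HSV); P=cloud(cam,d)
print(proj(cam,[[.52,-.24,0]]), P[150,340], P[50,300])
E
```

```text
key ends-mid [ 0.5917 -0.3048] centroid [ 0.5931 -0.3042] head -157.5 len 0.079 n 1093 px [375.  50.]
key ends-mid [ 0.5423 -0.1792] centroid [ 0.5389 -0.1802] head 16.8 len 0.079 n 801 px [278.  90.]
key ends-mid [ 0.5075 -0.2907] centroid [ 0.5078 -0.2903] head -130.4 len 0.080 n 822 px [362. 117.]
key ends-mid [ 0.4474 -0.1653] centroid [ 0.4472 -0.1645] head -76.8 len 0.079 n 822 px [270. 162.]
slot [ 0.5838 -0.0034] [ 0.5838 -0.0038] head -84.5 len 0.088 n 1744
hub [0.57402512 0.08617213]
slot [0.5207 0.013 ] [0.521  0.0134] head -124.4 len 0.087 n 1577
slot [0.4882 0.1311] [0.4893 0.1306] head 155.4 len 0.088 n 1381
slot [0.4828 0.0661] [0.4839 0.0664] head -164.5 len 0.087 n 1437
[[323.86583119 108.00918256]] [ 0.46176795 -0.26347124  0.00055089] [ 0.59475909 -0.20784701  0.00267185]
```

```bash
cat >> h.py <<'E'
C=np.array([.5745,.0914]); OFF=.0757
def uv(a): return np.array([np.cos(np.radians(a)),np.sin(np.radians(a))])
def pickpose(o,h,z): return (*(np.array(o)+.004*uv(h)),z,h+90)
def placepose(h,z): return (*(C+.099*uv(h)),z,h+90)
def job(o,h,sh,via=None):
    print('hover');plan([pickpose(o,h,.16)])
    print('down');plan([pickpose(o,h,.0795)])
    print('lift');plan([pickpose(o,h,.20)])
    print('over slot');plan([placepose(sh,.20)])
    print('down');plan([placepose(sh,.125)])
    print('place');plan([placepose(sh,.1247)])
E
python3 - <<'E'
from h import *
job((.592,-.3047),-157.7,-204.5)
E
```

```text
hover
[0.613, 0.265, 0.56, 0.0, 0.0, -0.248] dist 218mm turn 22
down
[0.0, 0.0, 0.322, 0.0, 0.0, 0.0] dist 81mm turn -0
lift
[0.0, 0.0, -0.482, 0.0, 0.0, 0.0] dist 121mm turn -0
over slot
[0.282, -1.781, 0.0, 0.0, 0.0, 0.52] dist 451mm turn -47
down
[0.0, 0.0, 0.3, 0.0, 0.0, 0.0] dist 75mm turn -0
place
[0.0, 0.0, 0.001, 0.0, 0.0, 0.0] dist 0mm turn -0
```

Emit:
send_rows:
  moves:
    - [0.12, 0.05, 0.11, 0, 0, -0.05]
    - [0.25, 0.11, 0.22, 0, 0, -0.1]
    - [0.38, 0.16, 0.34, 0, 0, -0.15]
    - [0.5, 0.22, 0.45, 0, 0, -0.2]
    - [0.58, 0.25, 0.53, 0, 0, -0.235]
    - [0.613, 0.265, 0.56, 0, 0, -0.248]
    - [0.613, 0.265, 0.56, 0, 0, -0.248]
    - [0.613, 0.265, 0.56, 0, 0, -0.248]

```text
time_s: 14.1
position: [0.5878, -0.3053, 0.1603]
tcp_rot: [[0.925, 0.38, -0.0], [0.38, -0.925, 0.0], [-0.0, -0.0, -1.0]]
force: [-0.0, -0.6, -0.3]
opening: 0.453
grasp_force: 7.2
```

Emit:
send_rows:
  moves:
    - [0, 0, 0.08, 0, 0, 0]
    - [0, 0, 0.17, 0, 0, 0]
    - [0, 0, 0.25, 0, 0, 0]
    - [0, 0, 0.3, 0, 0, 0]
    - [0, 0, 0.322, 0, 0, 0]
    - [0, 0, 0.322, 0, 0, 0]
    - [0, 0, 0.322, 0, 0, 0]

```text
time_s: 14.8
position: [0.5888, -0.3066, 0.0803]
tcp_rot: [[0.925, 0.38, 0.002], [0.38, -0.925, -0.001], [0.001, 0.002, -1.0]]
force: [0.4, -0.4, -1.7]
opening: 0.453
grasp_force: 7.2
```

Emit:
send_rows:
  moves:
    - [0, 0, 0, 0, 0, 0]
    - [0, 0, 0, 0, 0, 0]
    - [0, 0, 0, 0, 0, 0]
    - [0, 0, 0, 0, 0, 0]
    - [0, 0, 0, 0, 0, 0]
    - [0, 0, 0, 0, 0, 0]
  grip: 0.2

```text
time_s: 15.4
position: [0.5888, -0.3066, 0.0798]
tcp_rot: [[0.925, 0.38, 0.001], [0.38, -0.925, -0.001], [0.001, 0.001, -1.0]]
force: [-0.0, 0.1, 3.6]
opening: 0.303
grasp_force: 30.0
```

Emit:
send_rows:
  moves:
    - [0, 0, -0.04, 0, 0, 0]
    - [0, 0, -0.1, 0, 0, 0]
    - [0, 0, -0.2, 0, 0, 0]
    - [0, 0, -0.3, 0, 0, 0]
    - [0, 0, -0.4, 0, 0, 0]
    - [0, 0, -0.46, 0, 0, 0]
    - [0, 0, -0.482, 0, 0, 0]
    - [0, 0, -0.482, 0, 0, 0]

```text
time_s: 16.2
position: [0.5885, -0.3062, 0.2008]
tcp_rot: [[0.925, 0.38, 0.001], [0.38, -0.925, -0.001], [0.001, 0.002, -1.0]]
force: [0.4, -0.3, -1.4]
opening: 0.304
grasp_force: 30.0
```

```bash
cat >> h.py <<'E'
def carry(o,h,sh):
    a=np.array(pickpose(o,h,.20)); b=np.array(placepose(sh,.20)); 
    print('half');plan([(a+b)/2])
    print('over slot');plan([b])
    print('down');plan([placepose(sh,.125)])
E
python3 - <<'E'
from h import *
setc(pickpose((.592,-.3047),-157.7,.20)); chk()
p,d,cam=cap('scene'); save('s1',p[180:320,180:400].repeat(3,0).repeat(3,1))
carry((.592,-.3047),-157.7,-204.5)
E
```

```text
t 16.2 err mm [ 0.2 -0.   0.8] psi -67.7 cmd [  0.5883  -0.3062   0.2    -67.7   ] op 0.304 gf 30.0 F [ 0.4 -0.3 -1.4] j6 31.0
half
[0.141, -0.891, 0.0, 0.0, 0.0, 0.26] dist 225mm turn -23
over slot
[-0.225, -0.873, 0.0, 0.0, 0.0, 0.26] dist 225mm turn -23
down
[0.0, 0.0, 0.3, 0.0, 0.0, -0.0] dist 75mm turn 0
```

View pics/s1.png

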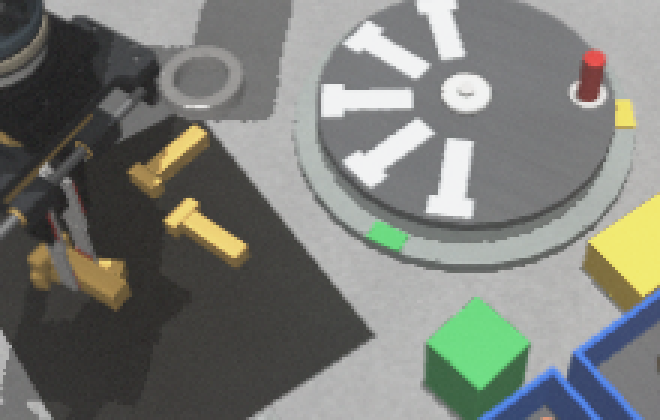

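The scene crop shows the key held level in the tongs at (80,270), lifted clear. The other keys are undisturbed and the handle is at the yellow mark (620,112).

Emit:
send_rows:
  moves:
    - [0.01, -0.07, 0, 0, 0, 0.02]
    - [0.03, -0.2, 0, 0, 0, 0.06]
    - [0.06, -0.36, 0, 0, 0, 0.105]
    - [0.085, -0.54, 0, 0, 0, 0.16]
    - [0.11, -0.7, 0, 0, 0, 0.205]
    - [0.13, -0.82, 0, 0, 0, 0.24]
    - [0.141, -0.891, 0, 0, 0, 0.26]

```text
time_s: 16.95
position: [0.5339, -0.0836, 0.1982]
tcp_rot: [[1.0, -0.019, -0.004], [-0.019, -1.0, 0.002], [-0.004, -0.002, -1.0]]
force: [1.2, -0.3, -2.1]
opening: 0.307
grasp_force: 30.0
```

Emit:
send_rows:
  moves:
    - [-0.03, -0.12, 0, 0, 0, 0.035]
    - [-0.07, -0.28, 0, 0, 0, 0.083]
    - [-0.115, -0.45, 0, 0, 0, 0.134]
    - [-0.16, -0.62, 0, 0, 0, 0.185]
    - [-0.195, -0.76, 0, 0, 0, 0.226]
    - [-0.215, -0.84, 0, 0, 0, 0.25]
    - [-0.225, -0.873, 0, 0, 0, 0.26]
    - [-0.225, -0.873, 0, 0, 0, 0.26]
    - [-0.225, -0.873, 0, 0, 0, 0.26]

```text
time_s: 17.85
position: [0.4837, 0.1324, 0.1989]
tcp_rot: [[0.91, -0.414, -0.002], [-0.414, -0.91, -0.0], [-0.001, 0.001, -1.0]]
force: [-0.3, 0.4, -2.9]
opening: 0.306
grasp_force: 30.0
```

Emit:
send_rows:
  moves:
    - [0, 0, 0.05, 0, 0, 0]
    - [0, 0, 0.12, 0, 0, 0]
    - [0, 0, 0.19, 0, 0, 0]
    - [0, 0, 0.25, 0, 0, 0]
    - [0, 0, 0.285, 0, 0, 0]
    - [0, 0, 0.3, 0, 0, 0]
    - [0, 0, 0.3, 0, 0, 0]
    - [0, 0, 0.3, 0, 0, 0]

```text
time_s: 18.65
position: [0.4847, 0.1323, 0.1249]
tcp_rot: [[0.91, -0.415, 0.001], [-0.415, -0.91, 0.0], [0.001, -0.0, -1.0]]
force: [0.4, 0.1, -1.6]
opening: 0.304
grasp_force: 30.0
```

Run:
```python
from h import *
chk()
p,d,cam=cap('side'); c=proj(cam,[[*placepose(-204.5,.05)[:2],.05]])[0].astype(int); print(c)
save('sd1',p[c[1]-60:c[1]+60,c[0]-80:c[0]+80].repeat(4,0).repeat(4,1))
```

```text
t 18.6 err mm [ 0.4 -0.3 -0.1] psi -114.5 cmd [   0.4843    0.1325    0.125  -114.5   ] op 0.304 gf 30.0 F [ 0.4  0.1 -1.6] j6 117.0
[324 214]
```

View pics/sd1.png

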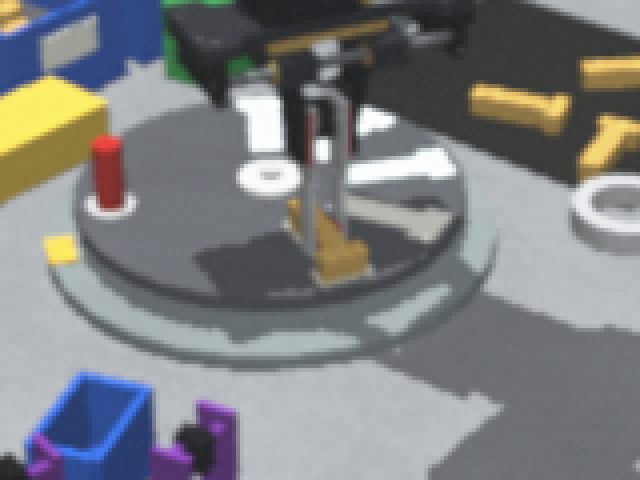

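The side crop shows the key in the tongs just over its slot, head towards the rim at (340,255). I'm releasing it.

Emit:
send_rows:
  moves:
    - [0, 0, 0.002, 0, 0, 0]
    - [0, 0, 0.002, 0, 0, 0]
    - [0, 0, 0.002, 0, 0, 0]
    - [0, 0, 0.002, 0, 0, 0]
    - [0, 0, 0.002, 0, 0, 0]
  grip: 0.45

```text
time_s: 19.2
position: [0.4842, 0.1326, 0.1241]
tcp_rot: [[0.91, -0.414, 0.0], [-0.414, -0.91, 0.0], [0.0, -0.0, -1.0]]
force: [0.3, -0.6, -0.9]
opening: 0.455
grasp_force: 7.3
```

Emit:
send_rows:
  moves:
    - [0, 0, -0.04, 0, 0, 0]
    - [0, 0, -0.1, 0, 0, 0]
    - [0, 0, -0.2, 0, 0, 0]
    - [0, 0, -0.27, 0, 0, 0]
    - [0, 0, -0.302, 0, 0, 0]
    - [0, 0, -0.302, 0, 0, 0]

```text
time_s: 19.8
position: [0.4849, 0.1327, 0.201]
tcp_rot: [[0.91, -0.414, 0.003], [-0.414, -0.91, 0.0], [0.003, -0.002, -1.0]]
force: [0.5, 0.0, -0.7]
opening: 0.452
grasp_force: 7.2
```

```bash
cat >> h.py <<'E'
def watch():
    p,d,cam=cap('scene')
    for P,o,a,wh in keys(cam,p,lambda q:.4<q[0]<.75 and -.4<q[1]<.2): print(' scene key',o.round(4),round(a,1),wh.round(1),len(P))
E
python3 - <<'E'
from h import *
setc(placepose(-204.5,.20)); chk(); watch()
print('back'); b=np.array(pickpose((.5425,-.179),-163,.16)); c=np.array(getc()); plan([np.r_[(b+c)[:2]/2,.2,(b+c)[3]/2]]); 
job((.5425,-.179),-163,-164.5); setc(pickpose((.5425,-.179),-163,.2)); carry((.5425,-.179),-163,-164.5)
E
```

```text
t 19.8 err mm [0.5 0.2 1. ] psi -114.5 cmd [   0.4844    0.1325    0.2    -114.5   ] op 0.452 gf 7.2 F [ 0.5  0.  -0.7] j6 117.0
 scene key [0.459  0.1518] 149.6 [31.6 97.4] 163
 scene key [ 0.4497 -0.1682] -70.8 [42.1 87.2] 269
 scene key [ 0.547  -0.1859] -169.4 [38.5 89.3] 286
 scene key [ 0.5086 -0.2922] -128.3 [43.4 83.8] 327
back
[0.358, 0.524, 0.0, 0.0, 0.0, -0.231] dist 159mm turn 21
hover
[0.149, 0.617, 0.16, 0.0, 0.0, -0.23] dist 164mm turn 21
down
[-0.0, -0.0, 0.322, 0.0, 0.0, -0.0] dist 81mm turn 0
lift
[-0.0, -0.0, -0.482, 0.0, 0.0, -0.0] dist 121mm turn 0
over slot
[0.058, -1.007, 0.0, 0.0, 0.0, 0.017] dist 252mm turn -1
down
[0.0, -0.0, 0.3, 0.0, 0.0, -0.0] dist 75mm turn 0
place
[0.0, -0.0, 0.001, 0.0, 0.0, -0.0] dist 0mm turn 0
half
[0.029, -0.504, 0.0, 0.0, 0.0, 0.008] dist 126mm turn -1
over slot
[0.023, -0.504, 0.0, 0.0, 0.0, 0.009] dist 126mm turn -1
down
[0.0, 0.0, 0.3, 0.0, 0.0, -0.0] dist 75mm turn 0
```

Emit:
send_rows:
  moves:
    - [0.09, 0.13, 0, 0, 0, -0.06]
    - [0.18, 0.27, 0, 0, 0, -0.12]
    - [0.27, 0.4, 0, 0, 0, -0.18]
    - [0.358, 0.524, 0, 0, 0, -0.231]

```text
time_s: 20.25
position: [0.5105, -0.025, 0.1983]
tcp_rot: [[0.998, -0.061, -0.003], [-0.061, -0.998, 0.001], [-0.003, -0.001, -1.0]]
force: [1.3, 0.6, -1.1]
opening: 0.45
grasp_force: 7.2
```

Emit:
send_rows:
  moves:
    - [0.035, 0.15, 0.04, 0, 0, -0.055]
    - [0.07, 0.3, 0.08, 0, 0, -0.11]
    - [0.11, 0.45, 0.12, 0, 0, -0.17]
    - [0.135, 0.56, 0.145, 0, 0, -0.21]
    - [0.149, 0.617, 0.16, 0, 0, -0.23]
    - [0.149, 0.617, 0.16, 0, 0, -0.23]
    - [0.149, 0.617, 0.16, 0, 0, -0.23]

```text
time_s: 20.95
position: [0.5375, -0.1793, 0.1584]
tcp_rot: [[0.957, 0.291, -0.003], [0.291, -0.957, 0.002], [-0.002, -0.003, -1.0]]
force: [0.3, 0.9, -1.4]
opening: 0.453
grasp_force: 7.2
```

Emit:
send_rows:
  moves:
    - [0, 0, 0.08, 0, 0, 0]
    - [0, 0, 0.17, 0, 0, 0]
    - [0, 0, 0.25, 0, 0, 0]
    - [0, 0, 0.3, 0, 0, 0]
    - [0, 0, 0.322, 0, 0, 0]
    - [0, 0, 0.322, 0, 0, 0]
    - [0, 0, 0.322, 0, 0, 0]

```text
time_s: 21.65
position: [0.5391, -0.18, 0.0797]
tcp_rot: [[0.956, 0.293, 0.001], [0.293, -0.956, -0.001], [0.001, 0.001, -1.0]]
force: [-0.8, -0.2, -0.6]
opening: 0.451
grasp_force: 7.2
```

Emit:
send_rows:
  moves:
    - [0, 0, 0, 0, 0, 0]
    - [0, 0, 0, 0, 0, 0]
    - [0, 0, 0, 0, 0, 0]
    - [0, 0, 0, 0, 0, 0]
    - [0, 0, 0, 0, 0, 0]
    - [0, 0, 0, 0, 0, 0]
  grip: 0.2

```text
time_s: 22.25
position: [0.5391, -0.1805, 0.0798]
tcp_rot: [[0.956, 0.292, 0.001], [0.292, -0.956, -0.001], [0.001, 0.001, -1.0]]
force: [-0.4, -0.5, 6.6]
opening: 0.304
grasp_force: 30.0
```

Emit:
send_rows:
  moves:
    - [0, 0, -0.04, 0, 0, 0]
    - [0, 0, -0.1, 0, 0, 0]
    - [0, 0, -0.2, 0, 0, 0]
    - [0, 0, -0.3, 0, 0, 0]
    - [0, 0, -0.4, 0, 0, 0]
    - [0, 0, -0.46, 0, 0, 0]
    - [0, 0, -0.482, 0, 0, 0]
    - [0, 0, -0.482, 0, 0, 0]

```text
time_s: 23.05
position: [0.5384, -0.1799, 0.1999]
tcp_rot: [[0.956, 0.293, 0.0], [0.293, -0.956, -0.0], [0.0, 0.0, -1.0]]
force: [-0.1, 0.3, -2.6]
opening: 0.303
grasp_force: 30.0
```

Emit:
send_rows:
  moves:
    - [0.004, -0.06, 0, 0, 0, 0.001]
    - [0.01, -0.18, 0, 0, 0, 0.003]
    - [0.018, -0.32, 0, 0, 0, 0.005]
    - [0.027, -0.48, 0, 0, 0, 0.008]
    - [0.037, -0.64, 0, 0, 0, 0.011]
    - [0.046, -0.79, 0, 0, 0, 0.013]
    - [0.053, -0.91, 0, 0, 0, 0.015]
    - [0.057, -0.98, 0, 0, 0, 0.017]
    - [0.058, -1.0, 0, 0, 0, 0.017]
    - [0.058, -1.0, 0, 0, 0, 0.017]
    - [0.058, -1.0, 0, 0, 0, 0.017]

```text
time_s: 24.15
position: [0.4793, 0.0628, 0.1992]
tcp_rot: [[0.964, 0.267, -0.0], [0.267, -0.964, -0.0], [-0.001, 0.0, -1.0]]
force: [0.5, 0.0, -2.2]
opening: 0.302
grasp_force: 30.0
```

Run:
```python
from h import *
setc(pickpose((.5425,-.179),-163,.2)); c=getc(); R=axes(c[3]); row=np.array([.058,-1,0])*.25
setc(np.r_[np.array(c[:3])+R@row,c[3]-.017*90]); chk()
plan([placepose(-164.5,.2)]); plan([placepose(-164.5,.125)])
```

```text
t 24.1 err mm [-0.2 -0.3 -0.8] psi -74.5 cmd [ 4.794e-01  6.310e-02  2.000e-01 -7.453e+01] op 0.302 gf 30.0 F [ 0.5  0.  -2.2] j6 69.0
[0.001, -0.007, 0.0, 0.0, 0.0, -0.0] dist 2mm turn 0
[-0.0, -0.0, 0.3, 0.0, 0.0, -0.0] dist 75mm turn 0
```

Emit:
send_rows:
  moves:
    - [0.001, -0.007, 0.05, 0, 0, 0]
    - [0.001, -0.007, 0.12, 0, 0, 0]
    - [0.001, -0.007, 0.19, 0, 0, 0]
    - [0.001, -0.007, 0.25, 0, 0, 0]
    - [0.001, -0.007, 0.285, 0, 0, 0]
    - [0.001, -0.007, 0.3, 0, 0, 0]
    - [0.001, -0.007, 0.3, 0, 0, 0]
    - [0.001, -0.007, 0.302, 0, 0, 0]

```text
time_s: 24.95
position: [0.4798, 0.0646, 0.1244]
tcp_rot: [[0.964, 0.266, 0.001], [0.266, -0.964, -0.0], [0.001, 0.001, -1.0]]
force: [-0.3, -0.3, -1.3]
opening: 0.306
grasp_force: 30.0
```

Emit:
send_rows:
  moves:
    - [0, 0, 0, 0, 0, 0]
    - [0, 0, 0, 0, 0, 0]
    - [0, 0, 0, 0, 0, 0]
    - [0, 0, 0, 0, 0, 0]
    - [0, 0, 0, 0, 0, 0]
  grip: 0.45

```text
time_s: 25.45
position: [0.4791, 0.065, 0.1242]
tcp_rot: [[0.964, 0.267, 0.0], [0.267, -0.964, -0.0], [0.0, 0.0, -1.0]]
force: [-0.2, -1.2, -2.1]
opening: 0.447
grasp_force: 7.3
```

Emit:
send_rows:
  moves:
    - [0, 0, -0.04, 0, 0, 0]
    - [0, 0, -0.1, 0, 0, 0]
    - [0, 0, -0.2, 0, 0, 0]
    - [0, 0, -0.27, 0, 0, 0]
    - [0, 0, -0.302, 0, 0, 0]
    - [0, 0, -0.302, 0, 0, 0]

```text
time_s: 26.05
position: [0.4799, 0.065, 0.2009]
tcp_rot: [[0.964, 0.267, 0.003], [0.267, -0.964, -0.0], [0.003, 0.001, -1.0]]
force: [-0.1, -0.4, -1.2]
opening: 0.455
grasp_force: 7.2
```

Run:
```python
from h import *
setc(placepose(-164.5,.20)); chk(); watch()
o,h,s=(.5077,-.2905),-131,-124.5
b=np.array(pickpose(o,h,.16)); c=np.array(getc()); print('back');plan([np.r_[(b+c)[:2]/2,.2,(b+c)[3]/2]]); 
print('hover');plan([b]); setc(pickpose(o,h,.2)); carry(o,h,s)
```

```text
t 26.1 err mm [0.8 0.  0.9] psi -74.5 cmd [ 4.791e-01  6.490e-02  2.000e-01 -7.450e+01] op 0.455 gf 7.2 F [-0.1 -0.4 -1.2] j6 69.0
 scene key [0.4589 0.152 ] 147.7 [33.7 97. ] 167
 scene key [0.4539 0.0896] -158.5 [43.9 88.9] 221
 scene key [ 0.4496 -0.1676] -70.9 [42.1 88.3] 269
 scene key [ 0.5124 -0.2944] -135.9 [43.1 84.6] 325
back
[-0.142, 0.705, 0.0, 0.0, 0.0, -0.186] dist 180mm turn 17
hover
[-0.338, 0.634, 0.16, 0.0, 0.0, -0.186] dist 184mm turn 17
half
[0.475, -0.378, 0.0, 0.0, 0.0, -0.036] dist 152mm turn 3
over slot
[0.496, -0.35, 0.0, 0.0, 0.0, -0.036] dist 152mm turn 3
down
[0.0, -0.0, 0.3, 0.0, 0.0, -0.0] dist 75mm turn 0
```

Run:
```python
from h import *
setc(placepose(-164.5,.20)); plan([(.455,-.10,.25,-80)]); plan([(.435,-.25,.28,-85)])
```

```text
[-0.269, 0.61, -0.2, 0.0, 0.0, 0.061] dist 174mm turn -6
[-0.183, 0.577, -0.12, 0.0, 0.0, 0.056] dist 154mm turn -5
```

Emit:
send_rows:
  moves:
    - [-0.07, 0.15, -0.05, 0, 0, 0.015]
    - [-0.13, 0.3, -0.1, 0, 0, 0.03]
    - [-0.2, 0.46, -0.15, 0, 0, 0.045]
    - [-0.269, 0.61, -0.2, 0, 0, 0.061]

```text
time_s: 26.5
position: [0.4539, -0.1011, 0.2489]
tcp_rot: [[0.985, 0.173, -0.002], [0.173, -0.985, 0.001], [-0.002, -0.001, -1.0]]
force: [0.8, -0.0, -1.4]
opening: 0.447
grasp_force: 7.2
```

Emit:
send_rows:
  moves:
    - [-0.05, 0.16, -0.03, 0, 0, 0.015]
    - [-0.1, 0.32, -0.07, 0, 0, 0.03]
    - [-0.15, 0.48, -0.1, 0, 0, 0.045]
    - [-0.183, 0.577, -0.12, 0, 0, 0.056]
    - [-0.183, 0.577, -0.12, 0, 0, 0.056]
    - [-0.183, 0.577, -0.12, 0, 0, 0.056]
    - [-0.183, 0.577, -0.12, 0, 0, 0.056]
    - [-0.183, 0.577, -0.12, 0, 0, 0.056]

```text
time_s: 27.3
position: [0.4347, -0.2484, 0.2789]
tcp_rot: [[0.996, 0.088, -0.001], [0.088, -0.996, 0.002], [-0.001, -0.002, -1.0]]
force: [-0.4, 0.0, -1.6]
opening: 0.45
grasp_force: 7.2
```

Run:
```python
from h import *
chk(); p,d,cam=cap('wrist'); save('w3',p)
keys2(cam,p,d,lambda q:.3<q[0]<.8 and -.5<q[1]<-.05)
for P,o,a,wh in keys(cam,p,lambda q:.3<q[0]<.8 and -.5<q[1]<-.05): print(' key',o.round(4),round(a,1),wh.round(1),len(P))
keys2(cam,p,d,lambda q:.3<q[0]<.8 and -.05<q[1]<.3,.065)
slots(cam,p)
```

```text
t 27.3 err mm [-0.4  1.6 -1.1] psi -85.0 cmd [  0.4351  -0.25     0.28   -85.03  ] op 0.45 gf 7.2 F [-0.4  0.  -1.6] j6 42.0
key ends-mid [ 0.4506 -0.1654] centroid [ 0.4514 -0.1796] head -86.9 len 0.080 n 469 px [261. 156.]
 key [ 0.5069 -0.291 ] -130.8 [36.2 82.7] 403
 key [ 0.4476 -0.1647] -76.8 [36.  82.9] 680
key ends-mid [0.4873 0.1285] centroid [0.4842 0.1296] head -19.6 len 0.081 n 1108 px [ 11. 110.]
key ends-mid [0.4834 0.0645] centroid [0.4852 0.065 ] head -164.5 len 0.080 n 1283 px [ 62. 117.]
hub [0.5738661  0.08581199]
slot [ 0.5837 -0.0034] [ 0.5838 -0.0039] head -84.7 len 0.089 n 2101
slot [0.5207 0.013 ] [0.521  0.0134] head -124.5 len 0.089 n 1903
slot [0.4851 0.1217] [0.4856 0.1216] head -14.6 len 0.092 n 501
slot [0.4844 0.0572] [0.4809 0.0565] head -168.6 len 0.090 n 517
```

View pics/w3.png

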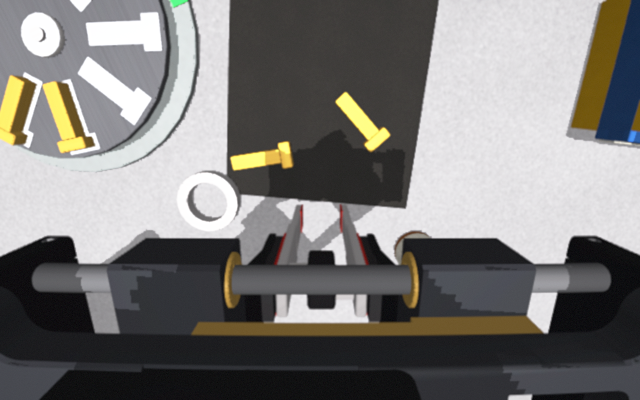

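The wrist view shows two keys lying in their outlines at (15,108) and (65,117). The two remaining keys are at (262,156) and (362,122) and haven't moved.

Run:
```python
from h import *
o,h,s=(.5073,-.2908),-130.8,-124.5
print('hover');plan([pickpose(o,h,.16)]); plan([pickpose(o,h,.080)]); setc(pickpose(o,h,.2)); carry(o,h,s)
```

```text
hover
[0.262, 0.199, 0.48, 0.0, 0.0, -0.491] dist 145mm turn 44
[0.0, 0.0, 0.32, 0.0, 0.0, -0.0] dist 80mm turn 0
half
[0.478, -0.376, 0.0, 0.0, 0.0, -0.035] dist 152mm turn 3
over slot
[0.497, -0.349, 0.0, 0.0, 0.0, -0.035] dist 152mm turn 3
down
[0.0, -0.0, 0.3, 0.0, 0.0, -0.0] dist 75mm turn 0
```

Emit:
send_rows:
  moves:
    - [0.05, 0.04, 0.05, 0, 0, -0.09]
    - [0.1, 0.08, 0.14, 0, 0, -0.18]
    - [0.15, 0.12, 0.25, 0, 0, -0.27]
    - [0.2, 0.15, 0.36, 0, 0, -0.36]
    - [0.24, 0.18, 0.44, 0, 0, -0.44]
    - [0.262, 0.199, 0.48, 0, 0, -0.491]
    - [0.262, 0.199, 0.48, 0, 0, -0.491]
    - [0.262, 0.199, 0.48, 0, 0, -0.491]
    - [0.262, 0.199, 0.48, 0, 0, -0.491]

```text
time_s: 28.25
position: [0.5046, -0.2934, 0.1604]
tcp_rot: [[0.655, 0.756, 0.001], [0.756, -0.655, -0.001], [-0.0, 0.001, -1.0]]
force: [0.8, -0.6, -1.6]
opening: 0.454
grasp_force: 7.2
```

Emit:
send_rows:
  moves:
    - [0, 0, 0.08, 0, 0, 0]
    - [0, 0, 0.17, 0, 0, 0]
    - [0, 0, 0.25, 0, 0, 0]
    - [0, 0, 0.3, 0, 0, 0]
    - [0, 0, 0.32, 0, 0, 0]
    - [0, 0, 0.32, 0, 0, 0]
    - [0, 0, 0.32, 0, 0, 0]

```text
time_s: 28.95
position: [0.505, -0.2943, 0.0805]
tcp_rot: [[0.654, 0.756, 0.001], [0.756, -0.654, -0.001], [0.0, 0.002, -1.0]]
force: [-0.3, -0.5, -0.8]
opening: 0.451
grasp_force: 7.2
```

Emit:
send_rows:
  moves:
    - [0, 0, 0, 0, 0, 0]
    - [0, 0, 0, 0, 0, 0]
    - [0, 0, 0, 0, 0, 0]
    - [0, 0, 0, 0, 0, 0]
    - [0, 0, 0, 0, 0, 0]
    - [0, 0, 0, 0, 0, 0]
  grip: 0.2

```text
time_s: 29.55
position: [0.505, -0.2942, 0.0803]
tcp_rot: [[0.654, 0.756, 0.001], [0.756, -0.654, -0.001], [0.0, 0.002, -1.0]]
force: [-0.5, -0.4, 5.4]
opening: 0.304
grasp_force: 30.0
```

Emit:
send_rows:
  moves:
    - [0, 0, -0.04, 0, 0, 0]
    - [0, 0, -0.1, 0, 0, 0]
    - [0, 0, -0.2, 0, 0, 0]
    - [0, 0, -0.3, 0, 0, 0]
    - [0, 0, -0.4, 0, 0, 0]
    - [0, 0, -0.46, 0, 0, 0]
    - [0, 0, -0.48, 0, 0, 0]
    - [0, 0, -0.48, 0, 0, 0]

```text
time_s: 30.35
position: [0.5043, -0.2937, 0.1998]
tcp_rot: [[0.654, 0.756, 0.0], [0.756, -0.654, -0.0], [-0.0, 0.0, -1.0]]
force: [0.4, 0.1, -1.7]
opening: 0.304
grasp_force: 30.0
```

Emit:
send_rows:
  moves:
    - [0.04, -0.03, 0, 0, 0, -0.003]
    - [0.12, -0.09, 0, 0, 0, -0.01]
    - [0.22, -0.17, 0, 0, 0, -0.016]
    - [0.32, -0.25, 0, 0, 0, -0.024]
    - [0.41, -0.32, 0, 0, 0, -0.03]
    - [0.478, -0.376, 0, 0, 0, -0.035]

```text
time_s: 30.95
position: [0.51, -0.1387, 0.198]
tcp_rot: [[0.61, 0.792, -0.004], [0.792, -0.61, 0.003], [-0.0, -0.005, -1.0]]
force: [0.4, -1.1, -2.0]
opening: 0.301
grasp_force: 30.0
```

Emit:
send_rows:
  moves:
    - [0.1, -0.07, 0, 0, 0, -0.007]
    - [0.21, -0.15, 0, 0, 0, -0.015]
    - [0.32, -0.22, 0, 0, 0, -0.022]
    - [0.41, -0.29, 0, 0, 0, -0.03]
    - [0.47, -0.33, 0, 0, 0, -0.033]
    - [0.497, -0.349, 0, 0, 0, -0.035]
    - [0.497, -0.349, 0, 0, 0, -0.035]
    - [0.497, -0.349, 0, 0, 0, -0.035]

```text
time_s: 31.75
position: [0.5182, 0.0094, 0.1991]
tcp_rot: [[0.567, 0.824, -0.001], [0.824, -0.567, -0.0], [-0.001, -0.001, -1.0]]
force: [0.6, -1.6, -1.5]
opening: 0.307
grasp_force: 30.0
```

Emit:
send_rows:
  moves:
    - [0, 0, 0.05, 0, 0, 0]
    - [0, 0, 0.12, 0, 0, 0]
    - [0, 0, 0.19, 0, 0, 0]
    - [0, 0, 0.25, 0, 0, 0]
    - [0, 0, 0.285, 0, 0, 0]
    - [0, 0, 0.3, 0, 0, 0]
    - [0, 0, 0.3, 0, 0, 0]
    - [0, 0, 0.302, 0, 0, 0]

```text
time_s: 32.55
position: [0.5192, 0.0092, 0.1245]
tcp_rot: [[0.568, 0.823, 0.001], [0.823, -0.568, -0.0], [0.001, 0.001, -1.0]]
force: [0.2, 0.8, -0.5]
opening: 0.305
grasp_force: 30.0
```

Run:
```python
from h import *
chk(); p,d,cam=cap('scene'); save('s2',p[180:270,200:400].repeat(4,0).repeat(4,1)); watch()
```

```text
t 32.5 err mm [ 0.7 -0.6 -0.5] psi -34.6 cmd [ 5.184e-01  9.700e-03  1.250e-01 -3.450e+01] op 0.305 gf 30.0 F [ 0.2  0.8 -0.5] j6 23.0
 scene key [0.4588 0.1521] 147.7 [33.7 97.2] 169
 scene key [0.4799 0.0061] 146.1 [27. 47.] 100
 scene key [0.5086 0.0476] 53.8 [27.3 33. ] 95
 scene key [ 0.4496 -0.1676] -70.9 [42.1 88.3] 272
```

View pics/s2.png

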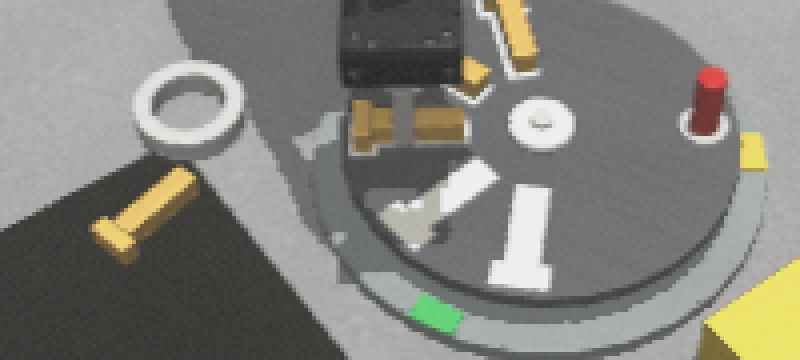

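The crop shows the third key over its outline at (410,122), head towards the rim. The last key is still at (145,212).

Emit:
send_rows:
  moves:
    - [0, 0, 0, 0, 0, 0]
    - [0, 0, 0, 0, 0, 0]
    - [0, 0, 0, 0, 0, 0]
    - [0, 0, 0, 0, 0, 0]
    - [0, 0, 0, 0, 0, 0]
  grip: 0.45

```text
time_s: 33.15
position: [0.5185, 0.0098, 0.1241]
tcp_rot: [[0.567, 0.824, -0.0], [0.824, -0.567, 0.0], [0.0, -0.0, -1.0]]
force: [0.7, -0.0, -1.0]
opening: 0.452
grasp_force: 7.3
```

Emit:
send_rows:
  moves:
    - [0, 0, -0.04, 0, 0, 0]
    - [0, 0, -0.1, 0, 0, 0]
    - [0, 0, -0.2, 0, 0, 0]
    - [0, 0, -0.27, 0, 0, 0]
    - [0, 0, -0.302, 0, 0, 0]
    - [0, 0, -0.302, 0, 0, 0]

```text
time_s: 33.75
position: [0.5193, 0.0096, 0.201]
tcp_rot: [[0.567, 0.824, 0.003], [0.824, -0.567, -0.001], [0.001, 0.003, -1.0]]
force: [1.0, -0.8, -1.9]
opening: 0.449
grasp_force: 7.2
```

Run:
```python
from h import *
setc(placepose(-124.5,.20)); chk(); watch()
o,h,s=(.4475,-.165),-76.8,-84.5
print('hover');plan([pickpose(o,h,.16)]); plan([pickpose(o,h,.080)]); setc(pickpose(o,h,.2)); carry(o,h,s)
```

```text
t 33.8 err mm [ 0.9 -0.2  1. ] psi -34.6 cmd [ 5.184e-01  9.800e-03  2.000e-01 -3.450e+01] op 0.449 gf 7.2 F [ 1.  -0.8 -1.9] j6 23.0
 scene key [0.4589 0.152 ] 147.7 [33.7 97. ] 167
 scene key [0.4581 0.0876] 8.7 [33.4 86.3] 162
 scene key [0.4957 0.0271] -126.2 [46.6 81.4] 245
 scene key [ 0.4496 -0.1676] -70.9 [42.1 88.3] 270
hover
[-0.748, 0.174, 0.16, 0.0, 0.0, -0.53] dist 196mm turn 48
[0.0, 0.0, 0.32, 0.0, 0.0, -0.0] dist 80mm turn 0
half
[0.253, 0.338, 0.0, 0.0, 0.0, 0.043] dist 106mm turn -4
over slot
[0.275, 0.32, 0.0, 0.0, 0.0, 0.043] dist 106mm turn -4
down
[0.0, -0.0, 0.3, 0.0, 0.0, -0.0] dist 75mm turn 0
```

Emit:
send_rows:
  moves:
    - [-0.12, 0.03, 0, 0, 0, -0.085]
    - [-0.25, 0.06, 0, 0, 0, -0.175]
    - [-0.38, 0.09, 0.03, 0, 0, -0.265]
    - [-0.5, 0.12, 0.07, 0, 0, -0.355]
    - [-0.62, 0.145, 0.11, 0, 0, -0.44]
    - [-0.71, 0.165, 0.14, 0, 0, -0.505]
    - [-0.748, 0.174, 0.16, 0, 0, -0.53]
    - [-0.748, 0.174, 0.16, 0, 0, -0.53]
    - [-0.748, 0.174, 0.16, 0, 0, -0.53]

```text
time_s: 34.7
position: [0.4478, -0.1685, 0.1588]
tcp_rot: [[-0.226, 0.974, -0.002], [0.974, 0.226, 0.001], [0.002, -0.001, -1.0]]
force: [0.5, 0.4, -1.7]
opening: 0.457
grasp_force: 7.2
```

Emit:
send_rows:
  moves:
    - [0, 0, 0.08, 0, 0, 0]
    - [0, 0, 0.17, 0, 0, 0]
    - [0, 0, 0.25, 0, 0, 0]
    - [0, 0, 0.3, 0, 0, 0]
    - [0, 0, 0.32, 0, 0, 0]
    - [0, 0, 0.32, 0, 0, 0]
    - [0, 0, 0.32, 0, 0, 0]

```text
time_s: 35.4
position: [0.4488, -0.1688, 0.08]
tcp_rot: [[-0.228, 0.974, 0.001], [0.974, 0.228, -0.001], [-0.001, 0.001, -1.0]]
force: [0.9, -0.4, -0.8]
opening: 0.451
grasp_force: 7.2
```

Emit:
send_rows:
  moves:
    - [0, 0, 0, 0, 0, 0]
    - [0, 0, 0, 0, 0, 0]
    - [0, 0, 0, 0, 0, 0]
    - [0, 0, 0, 0, 0, 0]
    - [0, 0, 0, 0, 0, 0]
    - [0, 0, 0, 0, 0, 0]
  grip: 0.2

```text
time_s: 36.0
position: [0.4484, -0.1692, 0.0801]
tcp_rot: [[-0.227, 0.974, 0.001], [0.974, 0.227, -0.0], [-0.001, 0.0, -1.0]]
force: [-1.1, 0.2, 5.9]
opening: 0.306
grasp_force: 30.0
```

Emit:
send_rows:
  moves:
    - [0, 0, -0.04, 0, 0, 0]
    - [0, 0, -0.1, 0, 0, 0]
    - [0, 0, -0.2, 0, 0, 0]
    - [0, 0, -0.3, 0, 0, 0]
    - [0, 0, -0.4, 0, 0, 0]
    - [0, 0, -0.46, 0, 0, 0]
    - [0, 0, -0.48, 0, 0, 0]
    - [0, 0, -0.48, 0, 0, 0]

```text
time_s: 36.8
position: [0.4484, -0.169, 0.2001]
tcp_rot: [[-0.227, 0.974, 0.001], [0.974, 0.227, -0.001], [-0.001, 0.001, -1.0]]
force: [0.4, -0.1, -2.3]
opening: 0.304
grasp_force: 30.0
```

Emit:
send_rows:
  moves:
    - [0.02, 0.03, 0, 0, 0, 0.003]
    - [0.07, 0.1, 0, 0, 0, 0.012]
    - [0.13, 0.18, 0, 0, 0, 0.022]
    - [0.2, 0.27, 0, 0, 0, 0.034]
    - [0.253, 0.338, 0, 0, 0, 0.043]

```text
time_s: 37.3
position: [0.5166, -0.0862, 0.1981]
tcp_rot: [[-0.16, 0.987, -0.002], [0.987, 0.16, 0.002], [0.002, -0.002, -1.0]]
force: [0.3, -0.3, -2.0]
opening: 0.3
grasp_force: 30.0
```

Emit:
send_rows:
  moves:
    - [0.07, 0.08, 0, 0, 0, 0.011]
    - [0.14, 0.16, 0, 0, 0, 0.022]
    - [0.2, 0.23, 0, 0, 0, 0.031]
    - [0.25, 0.29, 0, 0, 0, 0.039]
    - [0.275, 0.32, 0, 0, 0, 0.043]
    - [0.275, 0.32, 0, 0, 0, 0.043]
    - [0.275, 0.32, 0, 0, 0, 0.043]

```text
time_s: 38.0
position: [0.5831, -0.0075, 0.1986]
tcp_rot: [[-0.095, 0.996, -0.003], [0.996, 0.095, -0.0], [0.0, -0.003, -1.0]]
force: [0.0, -1.2, -2.3]
opening: 0.307
grasp_force: 30.0
```

Emit:
send_rows:
  moves:
    - [0, 0, 0.05, 0, 0, 0]
    - [0, 0, 0.12, 0, 0, 0]
    - [0, 0, 0.19, 0, 0, 0]
    - [0, 0, 0.25, 0, 0, 0]
    - [0, 0, 0.285, 0, 0, 0]
    - [0, 0, 0.3, 0, 0, 0]
    - [0, 0, 0.3, 0, 0, 0]
    - [0, 0, 0.302, 0, 0, 0]

```text
time_s: 38.8
position: [0.5842, -0.0079, 0.1246]
tcp_rot: [[-0.094, 0.996, 0.001], [0.996, 0.094, -0.0], [-0.0, 0.001, -1.0]]
force: [-0.8, -0.3, 4.2]
opening: 0.304
grasp_force: 30.0
```

Run:
```python
from h import *
chk(); p,d,cam=cap('scene'); save('s3',p[180:270,200:400].repeat(4,0).repeat(4,1)); watch()
```

```text
t 38.8 err mm [ 0.1 -0.7 -0.4] psi 5.4 cmd [ 0.584  -0.0072  0.125   5.46  ] op 0.304 gf 30.0 F [-0.8 -0.3  4.2] j6 -17.0
 scene key [0.4451 0.1619] 145.6 [29.9 62.8] 96
 scene key [0.4826 0.0129] 151.5 [40.1 47.7] 133
 scene key [0.5608 0.0421] 143.5 [20.4 40.7] 63
 scene key [ 0.566  -0.0091] 80.8 [44.  44.9] 131
```

View pics/s3.png

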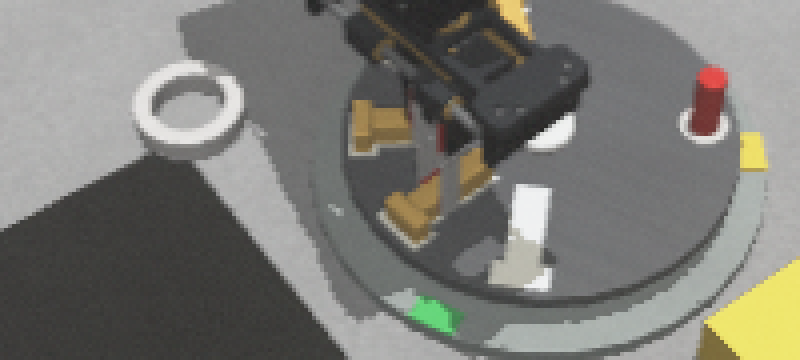

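The crop shows the fourth key over its outline at (435,200), head at the rim. I'm releasing it.

Emit:
send_rows:
  moves:
    - [0, 0, 0, 0, 0, 0]
    - [0, 0, 0, 0, 0, 0]
    - [0, 0, 0, 0, 0, 0]
    - [0, 0, 0, 0, 0, 0]
    - [0, 0, 0, 0, 0, 0]
  grip: 0.45

```text
time_s: 39.4
position: [0.5841, -0.0074, 0.124]
tcp_rot: [[-0.094, 0.996, 0.0], [0.996, 0.094, 0.0], [0.0, 0.0, -1.0]]
force: [0.7, -0.5, -1.9]
opening: 0.449
grasp_force: 7.3
```

Emit:
send_rows:
  moves:
    - [0, 0, -0.04, 0, 0, 0]
    - [0, 0, -0.1, 0, 0, 0]
    - [0, 0, -0.2, 0, 0, 0]
    - [0, 0, -0.3, 0, 0, 0]
    - [0, 0, -0.4, 0, 0, 0]
    - [0, 0, -0.482, 0, 0, 0]

```text
time_s: 40.0
position: [0.5844, -0.0074, 0.2469]
tcp_rot: [[-0.094, 0.996, 0.002], [0.996, 0.094, -0.0], [-0.001, 0.002, -1.0]]
force: [0.0, 0.9, -1.3]
opening: 0.454
grasp_force: 7.2
```

Run:
```python
from h import *
setc(placepose(-84.5,.245)); chk()
plan([(.44,.05,.26,-80)])
```

```text
t 40.0 err mm [ 0.4 -0.3  1.9] psi 5.4 cmd [ 0.584  -0.0071  0.245   5.5   ] op 0.454 gf 7.2 F [ 0.   0.9 -1.3] j6 -17.0
[0.283, -0.551, -0.06, 0.0, 0.0, 0.95] dist 156mm turn -86
```

Emit:
send_rows:
  moves:
    - [0.026, -0.05, -0.06, 0, 0, 0.087]
    - [0.05, -0.1, -0.06, 0, 0, 0.175]
    - [0.08, -0.15, -0.06, 0, 0, 0.262]
    - [0.105, -0.2, -0.06, 0, 0, 0.35]
    - [0.13, -0.25, -0.06, 0, 0, 0.437]
    - [0.155, -0.3, -0.06, 0, 0, 0.525]
    - [0.18, -0.36, -0.06, 0, 0, 0.612]
    - [0.21, -0.41, -0.06, 0, 0, 0.7]
    - [0.235, -0.46, -0.06, 0, 0, 0.787]
    - [0.26, -0.51, -0.06, 0, 0, 0.875]
    - [0.283, -0.551, -0.06, 0, 0, 0.95]
    - [0.283, -0.551, -0.06, 0, 0, 0.95]

```text
time_s: 41.2
position: [0.4386, 0.0507, 0.2601]
tcp_rot: [[0.985, 0.173, -0.001], [0.173, -0.985, 0.0], [-0.001, -0.0, -1.0]]
force: [0.8, -0.4, -1.2]
opening: 0.453
grasp_force: 7.2
```

Emit:
send_rows:
  moves:
    - [0, 0, 0, 0, 0, 0]
    - [0, 0, 0, 0, 0, 0]
    - [0, 0, 0, 0, 0, 0]

```text
time_s: 41.5
position: [0.441, 0.0497, 0.2597]
tcp_rot: [[0.985, 0.173, 0.001], [0.173, -0.985, -0.0], [0.001, 0.0, -1.0]]
force: [0.3, 0.0, -1.6]
opening: 0.454
grasp_force: 7.2
```

Run:
```python
from h import *
chk(); p,d,cam=cap('wrist'); save('w4',p)
keys2(cam,p,d,lambda q:.3<q[0]<.8 and -.1<q[1]<.3,.065)
for P,o,a,wh in keys(cam,p,lambda q:.4<q[0]<.8 and -.1<q[1]<.3,.065): print(' key',o.round(4),round(a,1),wh.round(1))
slots(cam,p)
for s in(-204.5,-164.5,-124.5,-84.5): print(s,(C+.095*uv(s)).round(4))
```

```text
t 41.5 err mm [ 0.9 -0.3 -0.3] psi -80.1 cmd [ 4.401e-01  5.010e-02  2.600e-01 -8.000e+01] op 0.454 gf 7.2 F [ 0.3  0.  -1.6] j6 72.0
key ends-mid [ 0.5843 -0.0025] centroid [ 0.5845 -0.0044] head -83.9 len 0.080 n 1431 px [395.  60.]
key ends-mid [0.5199 0.0127] centroid [0.5149 0.0044] head -121.1 len 0.079 n 465 px [368. 119.]
key ends-mid [0.4878 0.1325] centroid [0.4812 0.1357] head 154.4 len 0.079 n 724 px [255. 129.]
key ends-mid [0.4684 0.063 ] centroid [0.4659 0.0622] head -163.4 len 0.050 n 692 px [315. 158.]
 key [ 0.5809 -0.0037] -79.4 [33.6 80.7]
 key [0.5202 0.0124] -123.8 [33.6 78.5]
 key [0.4875 0.1324] 155.0 [34.3 79.3]
 key [0.4687 0.0638] 18.4 [32.6 50.8]
hub [0.57393368 0.09066433]
slot [ 0.5729 -0.0034] [ 0.5729 -0.0043] head 85.6 len 0.091 n 533
slot [0.5123 0.02  ] [0.5132 0.0208] head 45.4 len 0.092 n 491
slot [0.4853 0.1212] [0.4872 0.1207] head -14.7 len 0.092 n 564
slot [0.4866 0.059 ] [0.4909 0.0613] head 27.8 len 0.091 n 520
-204.5 [0.4881 0.1308]
-164.5 [0.483 0.066]
-124.5 [0.5207 0.0131]
-84.5 [ 0.5836 -0.0032]
```

View pics/w4.png

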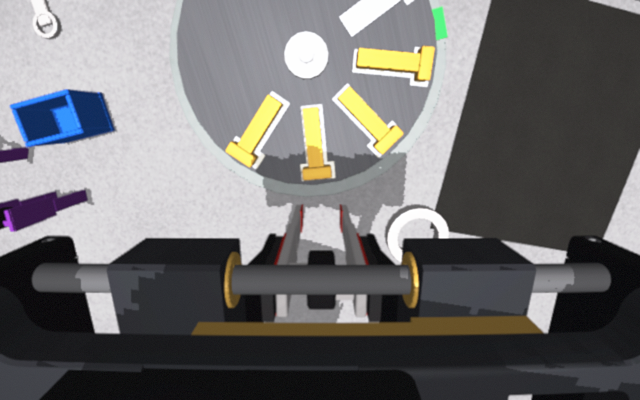

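All four keys lie in their outlines, heads to the rim, and the fifth outline at (375,10) is empty as expected. Next is returning the tongs.

Run:
```python
from h import *
plan([(.45,.22,.25,-74)]); plan([(.4601,.3743,.24,-68.2)]); plan([(.4601,.3743,.15,-68.2)]); plan([(.4601,.3743,.0825,-68.2)])
```

```text
[0.157, -0.662, 0.04, 0.0, 0.0, -0.067] dist 171mm turn 6
[0.209, -0.583, 0.04, 0.0, 0.0, -0.064] dist 155mm turn 6
[0.0, 0.001, 0.36, 0.0, 0.0, -0.0] dist 90mm turn 0
[0.0, -0.0, 0.27, 0.0, 0.0, -0.0] dist 68mm turn 0
```

Emit:
send_rows:
  moves:
    - [0.04, -0.16, 0.01, 0, 0, -0.016]
    - [0.08, -0.33, 0.02, 0, 0, -0.033]
    - [0.12, -0.5, 0.03, 0, 0, -0.05]
    - [0.157, -0.662, 0.04, 0, 0, -0.067]

```text
time_s: 41.95
position: [0.4509, 0.2214, 0.2494]
tcp_rot: [[0.961, 0.276, 0.0], [0.276, -0.961, 0.0], [0.0, 0.0, -1.0]]
force: [0.7, 0.1, -0.6]
opening: 0.455
grasp_force: 7.2
```

Emit:
send_rows:
  moves:
    - [0.05, -0.15, 0.01, 0, 0, -0.016]
    - [0.11, -0.31, 0.02, 0, 0, -0.033]
    - [0.16, -0.45, 0.03, 0, 0, -0.05]
    - [0.195, -0.55, 0.035, 0, 0, -0.06]
    - [0.209, -0.583, 0.04, 0, 0, -0.064]
    - [0.209, -0.583, 0.04, 0, 0, -0.064]
    - [0.209, -0.583, 0.04, 0, 0, -0.064]

```text
time_s: 42.65
position: [0.4606, 0.3732, 0.2391]
tcp_rot: [[0.929, 0.369, -0.001], [0.369, -0.929, -0.001], [-0.002, 0.001, -1.0]]
force: [-0.5, -0.8, -1.2]
opening: 0.453
grasp_force: 7.2
```

Emit:
send_rows:
  moves:
    - [0, 0.001, 0.07, 0, 0, 0]
    - [0, 0.001, 0.17, 0, 0, 0]
    - [0, 0.001, 0.27, 0, 0, 0]
    - [0, 0.001, 0.34, 0, 0, 0]
    - [0, 0.001, 0.36, 0, 0, 0]
    - [0, 0.001, 0.36, 0, 0, 0]
    - [0, 0.001, 0.36, 0, 0, 0]

```text
time_s: 43.35
position: [0.4617, 0.3738, 0.1506]
tcp_rot: [[0.93, 0.369, 0.002], [0.369, -0.93, 0.001], [0.002, -0.0, -1.0]]
force: [0.7, -0.2, -1.0]
opening: 0.451
grasp_force: 7.2
```

Run:
```python
from h import *
c=getc(); c[2]=.15; setc(c); chk()
p,d,cam=cap('side'); u,v=proj(cam,[[.46,.374,.09]])[0].astype(int)
save('sd2',p[v-50:v+50,u-60:u+60].repeat(4,0).repeat(4,1))
c[2]=.0825; setc(c)
```

```text
t 43.4 err mm [ 1.6 -0.3  0.6] psi -68.4 cmd [  0.4601   0.3742   0.15   -68.21  ] op 0.451 gf 7.2 F [ 0.7 -0.2 -1. ] j6 97.0
```

View pics/sd2.png

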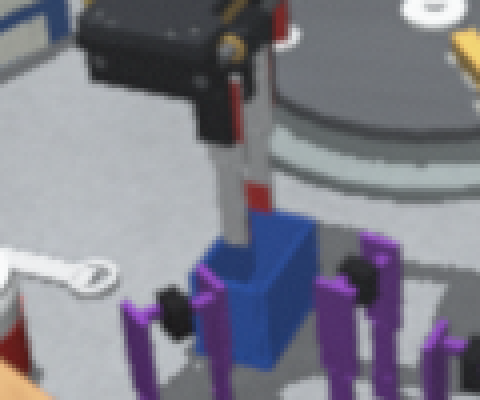

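The side crop shows the tongs upright directly over the open stand at (250,240). I'm lowering them, opening fully and retreating.

Emit:
send_rows:
  moves:
    - [0, 0, 0.04, 0, 0, 0]
    - [0, 0, 0.1, 0, 0, 0]
    - [0, 0, 0.17, 0, 0, 0]
    - [0, 0, 0.22, 0, 0, 0]
    - [0, 0, 0.25, 0, 0, 0]
    - [0, 0, 0.265, 0, 0, 0]
    - [0, 0, 0.27, 0, 0, 0]
    - [0, 0, 0.27, 0, 0, 0]

```text
time_s: 44.2
position: [0.4611, 0.3743, 0.0823]
tcp_rot: [[0.929, 0.37, 0.001], [0.37, -0.929, 0.0], [0.001, -0.0, -1.0]]
force: [0.0, -0.1, -0.6]
opening: 0.453
grasp_force: 7.2
```

Emit:
send_rows:
  moves:
    - [0, 0, 0, 0, 0, 0]
    - [0, 0, 0, 0, 0, 0]
    - [0, 0, 0, 0, 0, 0]
    - [0, 0, 0, 0, 0, 0]
    - [0, 0, 0, 0, 0, 0]
    - [0, 0, 0, 0, 0, 0]
    - [0, 0, 0, 0, 0, 0]
    - [0, 0, 0, 0, 0, 0]
    - [0, 0, 0, 0, 0, 0]
  grip: 1

```text
time_s: 45.1
position: [0.4608, 0.3741, 0.082]
tcp_rot: [[0.929, 0.37, -0.0], [0.37, -0.929, -0.0], [-0.0, 0.0, -1.0]]
force: [0.2, 0.2, 0.0]
opening: 0.992
grasp_force: 0.0
```

Emit:
send_rows:
  moves:
    - [0, 0, -0.06, 0, 0, 0]
    - [0, 0, -0.15, 0, 0, 0]
    - [0, 0, -0.27, 0, 0, 0]
    - [0, 0, -0.4, 0, 0, 0]
    - [0, 0, -0.52, 0, 0, 0]
    - [0, 0, -0.6, 0, 0, 0]
    - [0, 0, -0.63, 0, 0, 0]

```text
time_s: 45.8
position: [0.4619, 0.3748, 0.2422]
tcp_rot: [[0.929, 0.37, 0.004], [0.37, -0.929, 0.002], [0.005, -0.001, -1.0]]
force: [0.3, -0.0, 0.2]
opening: 1.002
grasp_force: 0.0
```

Run:
```python
from h import *
c=getc(); c[2]=.0825+.1575; setc(c); chk()
H=C+.118*uv(55.5); print(H)
# tangential closing at 55.5: psi -34.5 now; swings to -154.5
plan([(.55,.28,.24,-50)]); plan([(*H,.22,-34.5)]); plan([(*H,.066,-34.5)])
for n in('scene','side'):
    p,d,cam=cap(n); W=cloud(cam,d); h=cv2.cvtColor(p,cv2.COLOR_RGB2HSV)
    for b in blobs((((h[...,0]<8)|(h[...,0]>174))&(h[...,1]>140)&(h[...,2]>60)&(d>0)),15):
        Q=W[b]; m=Q.mean(0)
        if .4<m[0]<.75 and .1<m[1]<.45: print(n,m.round(3),Q.min(0).round(3),Q.max(0).round(3))
```

```text
t 45.8 err mm [1.8 0.6 2.2] psi -68.3 cmd [  0.4601   0.3742   0.24   -68.21  ] op 1.002 gf 0.0 F [ 0.3 -0.   0.2] j6 97.0
[0.64133594 0.18864689]
[0.194, 0.483, 0.0, 0.0, 0.0, -0.202] dist 130mm turn 18
[0.045, 0.515, 0.08, 0.0, 0.0, -0.173] dist 131mm turn 16
[0.0, 0.0, 0.616, 0.0, 0.0, 0.0] dist 154mm turn -0
scene [0.644 0.185 0.1  ] [0.633 0.176 0.096] [0.653 0.195 0.103]
side [0.634 0.193 0.08 ] [0.626 0.183 0.049] [0.646 0.201 0.101]
side [0.449 0.397 0.1  ] [0.439 0.393 0.081] [0.46  0.402 0.118]
```

Emit:
send_rows:
  moves:
    - [0.05, 0.12, 0, 0, 0, -0.05]
    - [0.1, 0.25, 0, 0, 0, -0.1]
    - [0.15, 0.37, 0, 0, 0, -0.15]
    - [0.194, 0.483, 0, 0, 0, -0.202]

```text
time_s: 46.3
position: [0.5504, 0.2784, 0.2373]
tcp_rot: [[0.765, 0.644, -0.004], [0.644, -0.765, -0.001], [-0.003, -0.001, -1.0]]
force: [0.7, -0.3, 0.3]
opening: 0.999
grasp_force: 0.0
```

Run:
```python
from h import *
setc([.4601,.3742,.24,-68.21]); H=C+.118*uv(55.5)
plan([(.55,.28,.24,-50)]); plan([(*H,.22,-15)]); plan([(*H,.066,-15)])
```

```text
[0.194, 0.483, 0.0, 0.0, 0.0, -0.202] dist 130mm turn 18
[0.045, 0.515, 0.08, 0.0, 0.0, -0.389] dist 131mm turn 35
[0.0, 0.0, 0.616, 0.0, 0.0, -0.0] dist 154mm turn 0
```

Emit:
send_rows:
  moves:
    - [0.01, 0.1, 0.02, 0, 0, -0.08]
    - [0.02, 0.2, 0.03, 0, 0, -0.16]
    - [0.03, 0.31, 0.05, 0, 0, -0.24]
    - [0.04, 0.42, 0.07, 0, 0, -0.32]
    - [0.045, 0.515, 0.08, 0, 0, -0.389]
    - [0.045, 0.515, 0.08, 0, 0, -0.389]
    - [0.045, 0.515, 0.08, 0, 0, -0.389]

```text
time_s: 47.0
position: [0.6405, 0.188, 0.2175]
tcp_rot: [[0.264, 0.965, -0.004], [0.965, -0.264, 0.0], [-0.001, -0.004, -1.0]]
force: [-0.1, 0.2, -0.3]
opening: 1.001
grasp_force: 0.0
```

Emit:
send_rows:
  moves:
    - [0, 0, 0.12, 0, 0, 0]
    - [0, 0, 0.26, 0, 0, 0]
    - [0, 0, 0.4, 0, 0, 0]
    - [0, 0, 0.52, 0, 0, 0]
    - [0, 0, 0.59, 0, 0, 0]
    - [0, 0, 0.616, 0, 0, 0]
    - [0, 0, 0.616, 0, 0, 0]

```text
time_s: 47.7
position: [0.6401, 0.1891, 0.0645]
tcp_rot: [[0.26, 0.965, -0.003], [0.965, -0.26, -0.0], [-0.001, -0.003, -1.0]]
force: [0.2, 0.6, 0.0]
opening: 0.997
grasp_force: 0.0
```

Emit:
send_rows:
  moves:
    - [0, 0, 0, 0, 0, 0]
    - [0, 0, 0, 0, 0, 0]
    - [0, 0, 0, 0, 0, 0]
    - [0, 0, 0, 0, 0, 0]
    - [0, 0, 0, 0, 0, 0]
    - [0, 0, 0, 0, 0, 0]
    - [0, 0, 0, 0, 0, 0]
    - [0, 0, 0, 0, 0, 0]
    - [0, 0, 0, 0, 0, 0]
    - [0, 0, 0, 0, 0, 0]
    - [0, 0, 0, 0, 0, 0]
    - [0, 0, 0, 0, 0, 0]
  grip: 0.1

```text
time_s: 48.9
position: [0.6413, 0.1883, 0.0655]
tcp_rot: [[0.261, 0.965, -0.001], [0.965, -0.261, 0.0], [-0.0, -0.001, -1.0]]
force: [-0.8, -0.2, 0.8]
opening: 0.244
grasp_force: 30.0
```

Run:
```python
from h import *
chk()
def arc(al): return [(*(C+.118*uv(a)),.066,-15+(a-55.5)) for a in al]
for seg in ([55,54,52.5,50.5,48,45,42,38.5,35,31.5,28,24.5],[21,17.5,14,10.5,7,3.5,0,-3.5,-7,-10.5,-14,-17.5],[-21,-24.5,-28,-31.5,-35,-38.5,-42,-45.5,-49,-52,-54.5,-57],[-59,-60.5,-62,-63,-64,-64.5,-64.8,-65,-65]):
    plan(arc(seg)); print()
```

```text
t 48.9 err mm [ 0.1 -0.4 -0.5] psi -15.1 cmd [  0.6413   0.1886   0.066  -15.02  ] op 0.244 gf 30.0 F [-0.8 -0.2  0.8] j6 22.0
[-0.001, 0.004, 0.0, 0.0, 0.0, 0.005] dist 1mm turn -0
[-0.004, 0.012, 0.0, 0.0, 0.0, 0.016] dist 3mm turn -1
[-0.009, 0.023, 0.0, 0.0, 0.0, 0.033] dist 6mm turn -3
[-0.015, 0.038, 0.0, 0.0, 0.0, 0.055] dist 10mm turn -5
[-0.024, 0.057, 0.0, 0.0, 0.0, 0.083] dist 15mm turn -7
[-0.036, 0.079, 0.0, 0.0, 0.0, 0.116] dist 22mm turn -10
[-0.049, 0.1, 0.0, 0.0, 0.0, 0.15] dist 28mm turn -13
[-0.065, 0.123, 0.0, 0.0, 0.0, 0.189] dist 35mm turn -17
[-0.083, 0.146, 0.0, 0.0, 0.0, 0.228] dist 42mm turn -20
[-0.102, 0.168, 0.0, 0.0, 0.0, 0.266] dist 49mm turn -24
[-0.123, 0.188, 0.0, 0.0, 0.0, 0.305] dist 56mm turn -27
[-0.145, 0.207, 0.0, 0.0, 0.0, 0.344] dist 63mm turn -31

[-0.01, 0.027, 0.0, 0.0, 0.0, 0.039] dist 7mm turn -4
[-0.022, 0.053, 0.0, 0.0, 0.0, 0.078] dist 14mm turn -7
[-0.036, 0.078, 0.0, 0.0, 0.0, 0.117] dist 21mm turn -11
[-0.051, 0.103, 0.0, 0.0, 0.0, 0.156] dist 29mm turn -14
[-0.068, 0.126, 0.0, 0.0, 0.0, 0.195] dist 36mm turn -18
[-0.086, 0.149, 0.
[... 860 characters left out ...]
0, 0.35] dist 64mm turn -31
[-0.168, 0.225, 0.0, 0.0, 0.0, 0.383] dist 70mm turn -34
[-0.185, 0.236, 0.0, 0.0, 0.0, 0.411] dist 75mm turn -37
[-0.202, 0.247, 0.0, 0.0, 0.0, 0.439] dist 80mm turn -39

[-0.006, 0.016, 0.0, 0.0, 0.0, 0.022] dist 4mm turn -2
[-0.01, 0.027, 0.0, 0.0, 0.0, 0.039] dist 7mm turn -3
[-0.015, 0.039, 0.0, 0.0, 0.0, 0.055] dist 10mm turn -5
[-0.019, 0.046, 0.0, 0.0, 0.0, 0.066] dist 12mm turn -6
[-0.023, 0.053, 0.0, 0.0, 0.0, 0.078] dist 14mm turn -7
[-0.024, 0.057, 0.0, 0.0, 0.0, 0.083] dist 16mm turn -7
[-0.026, 0.059, 0.0, 0.0, 0.0, 0.086] dist 16mm turn -8
[-0.026, 0.061, 0.0, 0.0, 0.0, 0.089] dist 17mm turn -8
[-0.026, 0.061, 0.0, 0.0, 0.0, 0.089] dist 17mm turn -8
```

Emit:
send_rows:
  moves:
    - [-0.001, 0.004, 0, 0, 0, 0.005]
    - [-0.004, 0.012, 0, 0, 0, 0.016]
    - [-0.009, 0.023, 0, 0, 0, 0.033]
    - [-0.015, 0.038, 0, 0, 0, 0.055]
    - [-0.024, 0.057, 0, 0, 0, 0.083]
    - [-0.036, 0.079, 0, 0, 0, 0.116]
    - [-0.049, 0.1, 0, 0, 0, 0.15]
    - [-0.065, 0.123, 0, 0, 0, 0.189]
    - [-0.083, 0.146, 0, 0, 0, 0.228]
    - [-0.102, 0.168, 0, 0, 0, 0.266]
    - [-0.123, 0.188, 0, 0, 0, 0.305]
    - [-0.145, 0.207, 0, 0, 0, 0.344]

```text
time_s: 50.1
position: [0.6821, 0.1403, 0.0655]
tcp_rot: [[0.723, 0.691, -0.001], [0.691, -0.723, 0.001], [0.001, -0.001, -1.0]]
force: [-2.6, 3.8, 1.1]
opening: 0.246
grasp_force: 30.0
```

Emit:
send_rows:
  moves:
    - [-0.01, 0.027, 0, 0, 0, 0.039]
    - [-0.022, 0.053, 0, 0, 0, 0.078]
    - [-0.036, 0.078, 0, 0, 0, 0.117]
    - [-0.051, 0.103, 0, 0, 0, 0.156]
    - [-0.068, 0.126, 0, 0, 0, 0.195]
    - [-0.086, 0.149, 0, 0, 0, 0.234]
    - [-0.105, 0.17, 0, 0, 0, 0.272]
    - [-0.126, 0.19, 0, 0, 0, 0.311]
    - [-0.148, 0.209, 0, 0, 0, 0.35]
    - [-0.171, 0.226, 0, 0, 0, 0.389]
    - [-0.195, 0.242, 0, 0, 0, 0.428]
    - [-0.219, 0.257, 0, 0, 0, 0.467]

```text
time_s: 51.3
position: [0.6882, 0.0544, 0.0655]
tcp_rot: [[1.0, 0.03, 0.002], [0.03, -1.0, -0.001], [0.002, 0.001, -1.0]]
force: [-1.3, -0.5, -0.3]
opening: 0.243
grasp_force: 30.0
```

Emit:
send_rows:
  moves:
    - [-0.011, 0.027, 0, 0, 0, 0.039]
    - [-0.023, 0.053, 0, 0, 0, 0.078]
    - [-0.037, 0.079, 0, 0, 0, 0.117]
    - [-0.052, 0.103, 0, 0, 0, 0.155]
    - [-0.068, 0.127, 0, 0, 0, 0.194]
    - [-0.086, 0.149, 0, 0, 0, 0.233]
    - [-0.106, 0.171, 0, 0, 0, 0.272]
    - [-0.126, 0.191, 0, 0, 0, 0.311]
    - [-0.148, 0.209, 0, 0, 0, 0.35]
    - [-0.168, 0.225, 0, 0, 0, 0.383]
    - [-0.185, 0.236, 0, 0, 0, 0.411]
    - [-0.202, 0.247, 0, 0, 0, 0.439]

```text
time_s: 52.5
position: [0.6397, -0.0102, 0.0655]
tcp_rot: [[0.791, -0.612, 0.002], [-0.612, -0.791, -0.003], [0.003, 0.001, -1.0]]
force: [-0.6, -3.4, -1.2]
opening: 0.248
grasp_force: 30.0
```

Emit:
send_rows:
  moves:
    - [-0.006, 0.016, 0, 0, 0, 0.022]
    - [-0.01, 0.027, 0, 0, 0, 0.039]
    - [-0.015, 0.039, 0, 0, 0, 0.055]
    - [-0.019, 0.046, 0, 0, 0, 0.066]
    - [-0.023, 0.053, 0, 0, 0, 0.078]
    - [-0.024, 0.057, 0, 0, 0, 0.083]
    - [-0.026, 0.059, 0, 0, 0, 0.086]
    - [-0.026, 0.061, 0, 0, 0, 0.089]
    - [-0.026, 0.061, 0, 0, 0, 0.089]

```text
time_s: 53.4
position: [0.6256, -0.0182, 0.0655]
tcp_rot: [[0.699, -0.715, 0.002], [-0.715, -0.699, -0.003], [0.004, 0.0, -1.0]]
force: [0.4, -5.7, -3.6]
opening: 0.24
grasp_force: 30.0
```

Run:
```python
from h import *
chk(); c=getc(); plan([(c[0],c[1],.27,c[3])]); plan([(.50,-.05,.30,-90)])
```

```text
t 53.4 err mm [ 1.2 -2.5 -0.5] psi -135.6 cmd [ 6.2440e-01 -1.5600e-02  6.6000e-02 -1.3553e+02] op 0.24 gf 30.0 F [ 0.4 -5.7 -3.6] j6 124.0
[0.0, 0.0, -0.816, 0.0, 0.0, -0.0] dist 204mm turn 0
[-0.25, 0.451, -0.12, 0.0, 0.0, -0.506] dist 132mm turn 46
```

Emit:
send_rows:
  moves:
    - [0, 0, 0, 0, 0, 0]
    - [0, 0, 0, 0, 0, 0]
    - [0, 0, 0, 0, 0, 0]
    - [0, 0, 0, 0, 0, 0]
    - [0, 0, 0, 0, 0, 0]
    - [0, 0, -0.08, 0, 0, 0]
    - [0, 0, -0.24, 0, 0, 0]
    - [0, 0, -0.42, 0, 0, 0]
    - [0, 0, -0.6, 0, 0, 0]
    - [0, 0, -0.75, 0, 0, 0]
    - [0, 0, -0.816, 0, 0, 0]
  grip: 0.8

```text
time_s: 54.5
position: [0.6264, -0.0161, 0.2745]
tcp_rot: [[0.699, -0.715, 0.008], [-0.715, -0.699, -0.001], [0.007, -0.005, -1.0]]
force: [0.3, -1.1, 0.4]
opening: 0.796
grasp_force: 0.0
```

Run:
```python
from h import *
c=getc(); setc([.6244,-.0156,.27,-135.53]); plan([(.48,.10,.30,-90)])
```

```text
[-0.735, 0.088, -0.12, 0.0, 0.0, -0.506] dist 187mm turn 46
```

Emit:
send_rows:
  moves:
    - [-0.1, 0.01, -0.02, 0, 0, -0.07]
    - [-0.22, 0.03, -0.04, 0, 0, -0.15]
    - [-0.34, 0.04, -0.06, 0, 0, -0.23]
    - [-0.46, 0.06, -0.08, 0, 0, -0.31]
    - [-0.58, 0.07, -0.1, 0, 0, -0.4]
    - [-0.68, 0.08, -0.11, 0, 0, -0.47]
    - [-0.735, 0.088, -0.12, 0, 0, -0.506]
    - [-0.735, 0.088, -0.12, 0, 0, -0.506]
    - [-0.735, 0.088, -0.12, 0, 0, -0.506]
    - [-0.735, 0.088, -0.12, 0, 0, -0.506]

```text
time_s: 55.5
position: [0.4811, 0.0994, 0.2995]
tcp_rot: [[1.0, -0.003, 0.001], [-0.003, -1.0, -0.0], [0.001, 0.0, -1.0]]
force: [-0.4, -0.0, -0.1]
opening: 0.8
grasp_force: 0.0
```

Run:
```python
from h import *
chk(); p,d,cam=cap('wrist'); q,_,_=cap('side')
save('f',np.hstack([cv2.resize(p[:240],(480,180)),cv2.resize(q[150:330,200:400],(200,180))]))
keys2(cam,p,d,lambda q:.3<q[0]<.8 and -.1<q[1]<.3,.065)
for s in(155.5,115.5,75.5,35.5): print(s,(C+.095*uv(s)).round(4))
h=cv2.cvtColor(p,cv2.COLOR_RGB2HSV);H,S,V=h[...,0],h[...,1],h[...,2];W=cloud(cam,d)
for b in blobs(((H<8)|(H>174))&(S>140)&(V>60)&(W[...,2]>.094),8):
    m=W[b].mean(0); print('handle top',m.round(4),np.degrees(np.arctan2(*(m[:2]-C)[::-1])))
```

```text
t 55.5 err mm [ 1.1 -0.7 -0.5] psi -90.2 cmd [  0.48     0.1001   0.3    -89.99  ] op 0.8 gf 0.0 F [-0.4 -0.  -0.1] j6 89.0
key ends-mid [0.6536 0.1452] centroid [0.6529 0.1446] head 41.2 len 0.081 n 1135 px [282.  28.]
key ends-mid [0.5995 0.1812] centroid [0.6007 0.186 ] head 76.6 len 0.080 n 1030 px [253.  78.]
key ends-mid [0.5335 0.176 ] centroid [0.531  0.1812] head 115.8 len 0.080 n 845 px [260. 135.]
key ends-mid [0.4844 0.1312] centroid [0.4845 0.1312] head 154.6 len 0.071 n 848 px [297. 174.]
155.5 [0.4881 0.1308]
115.5 [0.5336 0.1771]
75.5 [0.5983 0.1834]
35.5 [0.6518 0.1466]
handle top [ 0.6237 -0.0132  0.1014] -64.81383711827456
handle top [0.4704 0.3518 0.1077] 111.78733291754457
```

View pics/f.png

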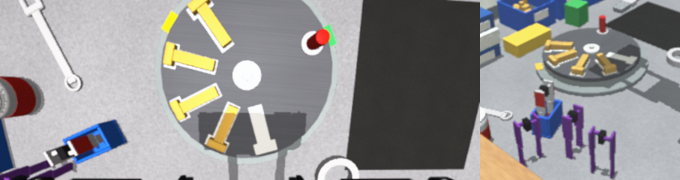

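Run:
```python
from h import *
p,d,cam=cap('wrist')
for P,o,a,wh in keys(cam,p,lambda q:.4<q[0]<.8 and -.1<q[1]<.3,.065): print(' key',o.round(4),round(a,1),wh.round(1))
save('f2',p[:110,200:350].repeat(5,0).repeat(5,1))
```

```text
key [0.6546 0.1438] 41.9 [28.3 82.1]
 key [0.6531 0.2093] 145.2 [12.7 30.2]
 key [0.6003 0.1815] 77.3 [32.9 81.3]
 key [0.5336 0.1763] 115.4 [32.9 80.3]
 key [0.4856 0.131 ] 155.7 [32.4 73.7]
```

View pics/f2.png

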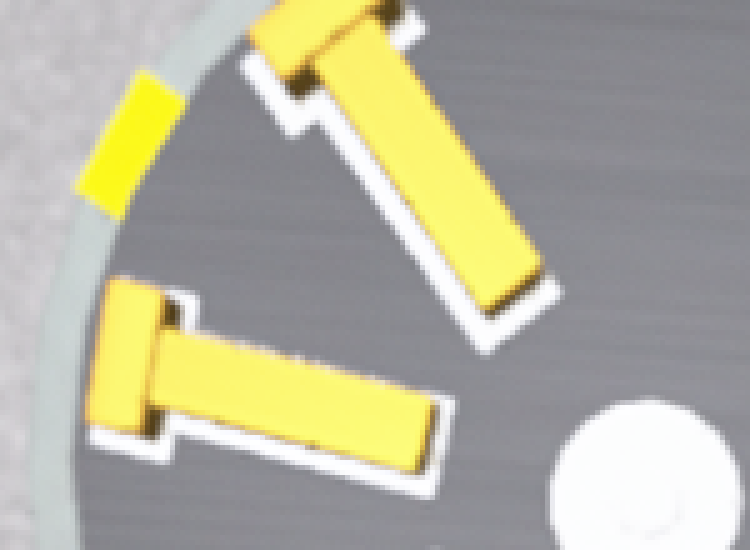

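The crop shows both keys parallel to their outlines. The 41° reading came from the top key being cut off at the image edge. The tongs are upright in their stand and the handle is at the green mark, so I'm handing in.

```bash
python3 -c "
from rig import ticket
print(ticket.hand_in())"
```

```text
the job is handed in; nothing more can be done
None
```

I handed the job in at about 56 s on the robot's clock: the four keys on the bench lie in their own outlines with heads to the rim, the tongs stand upright in the blue stand, and the carousel is home at the green mark; no verdict came back.

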